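# Put the bench tools away in their fitted trays

### The arm

A 6-joint arm with a two-finger parallel gripper is mounted at the origin on the work surface. World frame = base frame: x ahead of the robot, y to its left, z up, the work surface at z = 0. Lengths are in m, angles in degrees, forces in N, time in s.
With the tool pointing down it reaches from about 0.4 to 0.825 m from the base axis. Payload 7 kg.
Tool frame: the origin (TCP) lies at the very end of the fingers, on their centre line; the grasp point (between the pads) lies 19 mm behind it (r.grasp_offset is the z of the grasp point in the tool frame, in m); z points along the fingers, y is the direction in which the jaws open and shut (so a half turn about z gives the same grasp; the last joint's range is limited). The gripper opens to 88 mm and grips with 3 to 60 N. Pads are 19 mm wide; open, the fingers measure 130 mm over their backs; the gripper's body (78 mm by 193 mm) begins 47 mm behind the grasp point.
Start: joints at [-51.389, 20.546, 0.682, 0, -70.136, -16.507], TCP at [0.254, -0.625, 0.227] pointing down, gripper open.
Joint ranges: [-176.03, 176.03], [-82.01, 121.73], [-58.28, 71.71], [-173.87, 95.51], [-174.79, -0.11], [-173.66, 173.66]. Speed limits (degrees/s): [136.94, 136.94, 172.46, 180, 180, 180].

### API

Orientations are given as [roll, pitch, yaw] about the fixed x, y, z axes, in that order (R = Rz(yaw) Ry(pitch) Rx(roll)).
In Python, from plant import r gives the robot as it stands.
- The arm moves only by the tool carry_out, never from a script. Its argument "plan" is a list of rows, each a list of 6 numbers: the shift along the world's x, y, z in m, then the turn, a rotation vector about the world's x, y, z in rad. In form: [[tx, ty, tz, wx, wy, wz], ...]. A call has 1 to 12 rows; each row shifts and turns the pose as measured when the row begins; what a row does not reach is not made up. A row lasts 1/12 s, in which the tool goes at most 41.7 mm and 7.16 degrees, less where a joint would pass 70% of its speed; a pose out of reach is approached as far as the arm can. A call with a gripper value outside its range is refused whole. "fingers" is the closure, from -1 (fully open) to 1 (shut), set as the call begins (left out, the last holds). The fingers move at their own pace and stop on an object; "force" is the grip in N (left out, the last holds). Time passes only in rows, so rows that do not move let the fingers close. It gives the time, the measured TCP pose, the force and the opening at its end, in the units of the state.
- r.get_state(): the state, without advancing time (a new reading comes with each control period).
- r.capture(name): name is "scene" or "top" or "wrist"; returns the picture (400x640x3 uint8, red, green, blue); there is no depth.
- r.camera_model(name): a dict with "fov_y" (degrees; the focal length in pixels is half the picture's height over the tangent of half this angle, whatever the lens; pixels are square), "cx", "cy" (the principal point, pixels), "R" (3x3) and "t" (3): a world point X has camera coordinates R X + t; the wrist camera has in their place "mount" (4x4, takes a point from camera to tool coordinates, whose origin is the TCP and whose axes are the flange's). Camera axes: x right, y down, z forward; pixel columns grow to the right and rows downward; lengths in m; the calibration is good to about 2 mm. A picture is of the moment at which its call begins: read the wrist's pose just before it. camera_model takes no time and is no camera call.
- r.close_job(): hands the job in, once; it reports no verdict.
The state is a dict: "time_s": time; "joints": joint angles; "qd": joint speeds; "joint_torque": joint torques, N m; "tcp_pos": TCP position; "eef_rot": TCP orientation; "contact_force": force on the tool from outside, world axes, zero at the start; "moment": the same for the moment, N m; "gripper_width": finger opening in m.
Only numpy, scipy, OpenCV 4.12 (cv2) and the standard library are available. Lean on these libraries where they do the work, as an engineer would, in place of code of your own. Each camera call takes 0.05 s, during which the arm holds its last target.

### The job

Put the four loose tools (block plane, sanding block, round wax tin and L-shaped try square) away, each lying flat on the felt in the tray whose pocket matches its shape, the right way up. The plane and the sanding block may go in either way round; set each tool down rather than dropping it, and leave the jar of screws standing where it is.

Things in the scene. Friction and masses are not known exactly. Their poses are not given: they have to be found in the camera images.
- plane: Small metal block plane standing on its sole: dark steel body 150 mm (x) by 50 mm (y) with upright sides 28 mm high, steel cap and brass wheel on top, wooden knob at the +x end; 55 mm high in all, 0.65 kg. Origin: centre of the sole; x along its length, z up. Grip across the 50 mm width at the middle.
- cork: Sanding block of cork, 100 mm (x) by 62 mm (y), 32 mm high, with a slightly smaller dark wooden back on top (40 mm high in all), 0.12 kg. Origin: centre of the underside; z up. x along its length.
- tin: Round wax tin, 64 mm across the brass-coloured lid (the band from 22 to 38 mm height), 61 mm across the aluminium can below it, 38 mm high in all, 0.16 kg. Origin: centre of the underside; z up. Its yaw does not matter.
- square: L-shaped try square lying flat, 0.17 kg. Dark wooden stock: 22 mm (x) by 95 mm (y), 26 mm high, centred at x = -55, y = 0. Aluminium blade: 6 mm thick at the underside, from x = -44 to 66, y = 17.5 to 47.5. Origin: on the underside, at the centre of the overall 132 by 95 mm rectangle; z up. Grip across the stock, best at y = -10, clear of the blade.
- square_tip (a point): The middle of the free end of the try square's blade, on the underside (x = 66 mm, y = 32.5 mm in the square's frame).
- plane_tray: Tray for the block plane: long rectangular felt pocket 166 mm (x) by 66 mm (y) on a plywood board 190 by 90 mm. Fixed to the bench; felt floor 5 mm above the bench, dark lips 10 mm wide, top at 11 mm. The lips are open for 60 mm at the middle of each long side. Origin: centre of the underside; z up. x along the pocket's length.
- cork_tray: Tray for the sanding block: shorter rectangular felt pocket 116 mm (x) by 78 mm (y) on a plywood board 140 by 102 mm. Fixed to the bench; felt floor 5 mm above the bench, dark lips 10 mm wide, top at 11 mm. The lips are open for 50 mm at the middle of each long side. Origin: centre of the underside; z up. x along the pocket's length.
- tin_tray: Tray for the wax tin: round felt pocket 80 mm across on a square plywood board 108 by 108 mm. Fixed to the bench; felt floor 5 mm above the bench, dark lips 10 mm wide, top at 11 mm. The round lip is open for about 20 mm at its four points on the x and y axes. Origin: centre of the underside; z up. 
- square_tray: Tray for the try square: L-shaped felt pocket, 8 mm larger all round than the square, on a plywood board 172 mm (x) by 135 mm (y). When the square is home, its origin and axes agree with the tray's. Fixed to the bench; felt floor 5 mm above the bench, dark lips 10 mm wide, top at 11 mm. The lips are open on both sides of the stock from y = -42 to 0 mm. Origin: centre of the underside; z up. 
- jar: Clear jar of screws with a steel lid, 52 mm across, 70 mm high, standing upright on the bench; a bystander to be left where it is. Origin: centre of the underside; z up. 
Things that resemble listed ones, but are neither listed nor needed, are in the scene too. What is shaped like the plane but blue is not meant. What is shaped like the tin but blue or purple is not meant.

How it is judged:
By the outcome, as a careful person would: the job done as asked, in the order asked, and still so for the second after the job is handed in, with the robot touching nothing.
It also fails if it takes over 112 s, if anything falls off the work surface, if the arm or the gripper's body presses on something with over 40 N, if the wrist force passes 120 N, or if a joint passes its speed limit or range.

## Working session

There is one attempt and no reset: what is moved stays moved. The work goes in short steps, Python scripts to look and compute and a tool call to move; the robot and the scene stay as the last step left them, time stands still between calls to the robot, and variables do not carry over. Pictures are saved under pics/ and viewed, and the job is handed in when it is done.

Besides the shell and the picture viewer there is one more tool, called after "Emit:" by a JSON object that holds its "api" and its "payload", one argument or row to a line. carry_out: Moves the arm, as the interface text tells. Its arguments: {"type":"object","properties":{"plan":{"type":"array"},"fingers":{"type":"number"},"force":{"type":"number"}},"required":["plan"]}

```bash
ls; mkdir -p pics
python3 - <<'E'
from plant import r
import cv2
print(r.get_state(), r.grasp_offset)
for n in ("scene","top","wrist"):
    cv2.imwrite(f"pics/{n}0.png", r.capture(n)[:,:,::-1]); print(n,r.camera_model(n))
E
```

```text
pics
{'time_s': 0.0, 'joints': array([-5.13892945e+01,  2.05914831e+01,  6.32614597e-01, -2.08146430e-02,
       -7.01344740e+01, -1.65044828e+01]), 'qd': array([-0.02768211, -0.08904862, -0.05780652,  0.02377752,  0.00514708,
       -0.04743647]), 'joint_torque': array([ 3.01761529e-04, -5.82709837e+01,  2.93050110e+01,  6.99681491e+00,
        6.75234071e-03, -1.76414642e-04]), 'tcp_pos': array([ 0.2537849 , -0.62494123,  0.22561115]), 'eef_rot': array([ 1.79904944e+02, -7.75968268e-03, -1.57900860e+02]), 'contact_force': array([-0.21745971, -0.3787983 ,  1.06406285]), 'moment': array([-0.00443957, -0.00224141, -0.02057077]), 'gripper_width': 0.08773395329876238} -0.0188
scene {'fov_y': 56.037962623342864, 'cx': 313.605120351035, 'cy': 201.04163392175204, 'R': array([[ 0.75213206,  0.65888576,  0.01291969],
       [ 0.47187333, -0.52476102, -0.70849237],
       [-0.46003578,  0.53897628, -0.7056002 ]]), 't': array([-0.31248547, -0.18153236,  1.37380809])}
top {'fov_y': 50.4878148958446, 'cx': 319.94102052406345, 'cy': 203.11275730400502, 'R': array([[-0.02250153, -0.99930793, -0.02962013],
       [-0.99944979,  0.02320711, -0.02369679],
       [ 0.02436778,  0.02907062, -0.9992803 ]]), 't': array([0.02637688, 0.41967071, 1.07520064])}
wrist {'fov_y': 60.60756507006464, 'cx': 315.88163436245173, 'cy': 200.5200888563683, 'mount': array([[-2.39932920e-04, -9.66041268e-01, -2.58387715e-01,
         6.94441018e-02],
       [ 9.99999967e-01, -2.56196784e-04,  2.92728873e-05,
        -4.80181221e-05],
       [-9.44769188e-05, -2.58387700e-01,  9.66041297e-01,
        -1.58617213e-01],
       [ 0.00000000e+00,  0.00000000e+00,  0.00000000e+00,
         1.00000000e+00]])}
```

View pics/top0.png

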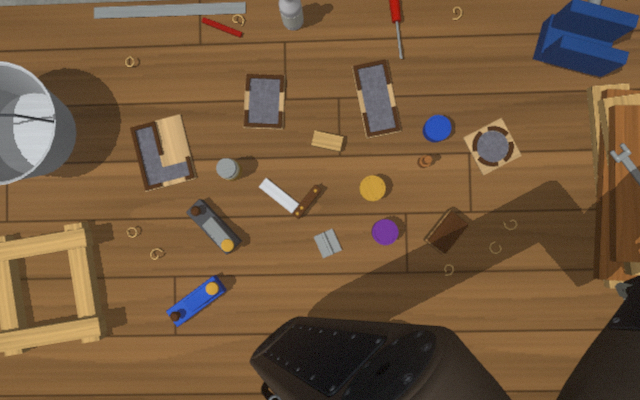

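View pics/scene0.png

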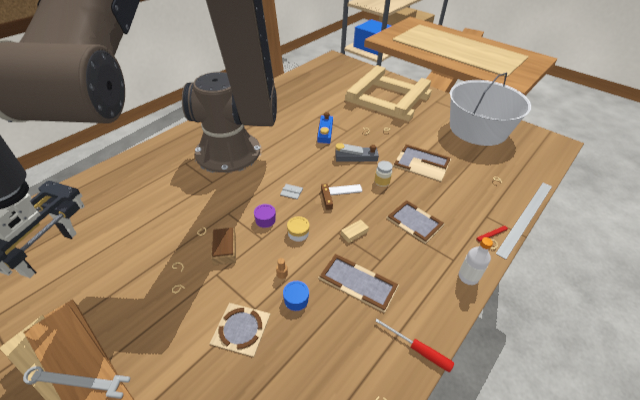

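View pics/wrist0.png

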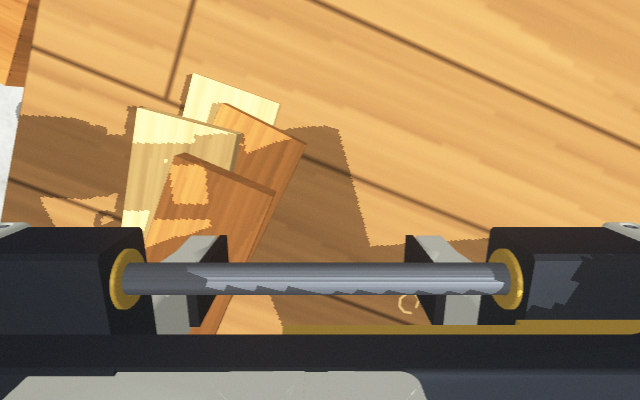

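The top view shows these candidates:
- **Plane:** grey at (213,227) and blue at (197,300). The steel one is meant.
- **Tin:** brass at (372,188), purple at (385,231) and blue at (437,128). The brass one is meant.
- **Cork:** dark-backed at (447,230). The small pale block at (327,141) is an offcut.
- **Square:** (290,197).
- **Jar:** (228,169).

I'll enlarge to confirm.

Run:
```python
import cv2
im=cv2.imread("pics/top0.png")
def c(n,x,y,w,h,s):
    cv2.imwrite(f"pics/{n}.png",cv2.resize(im[y:y+h,x:x+w],None,fx=s,fy=s,interpolation=cv2.INTER_CUBIC))
c("cA",120,100,130,100,6); c("cB",180,160,150,100,5); c("cC",350,170,130,95,6); c("cD",235,50,180,95,4.4);c("cE",415,105,120,75,6)
```

```text
(no output)
```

View pics/cA.png

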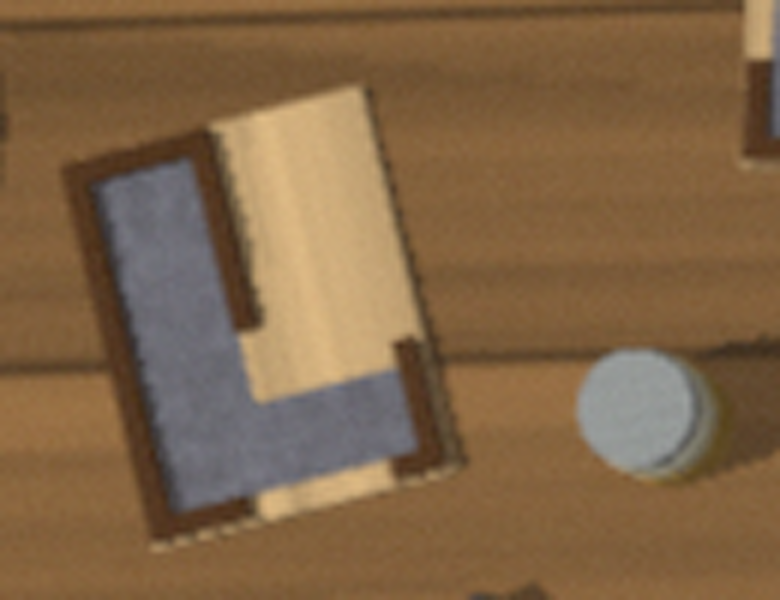

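View pics/cB.png

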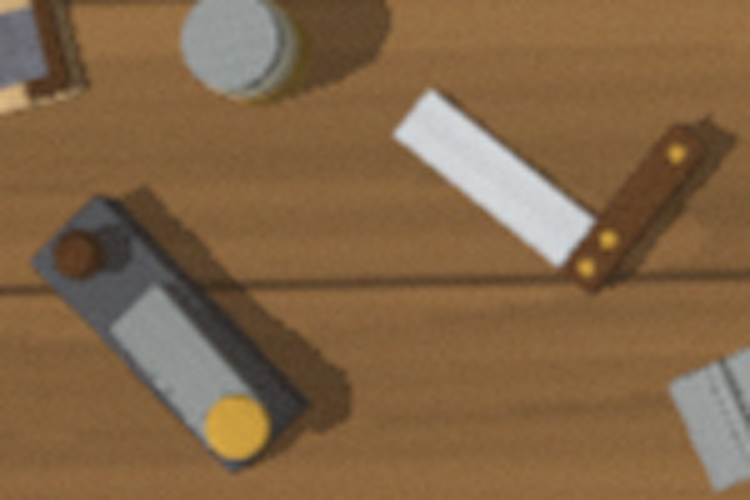

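View pics/cC.png

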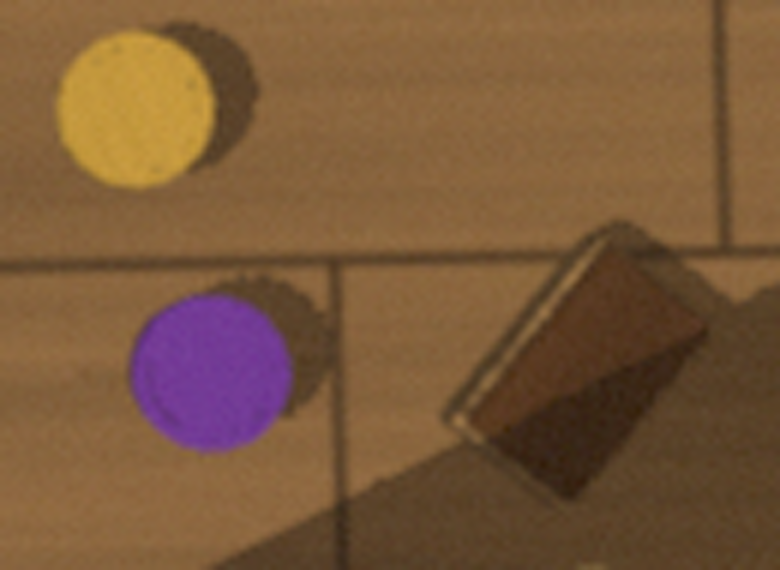

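View pics/cD.png

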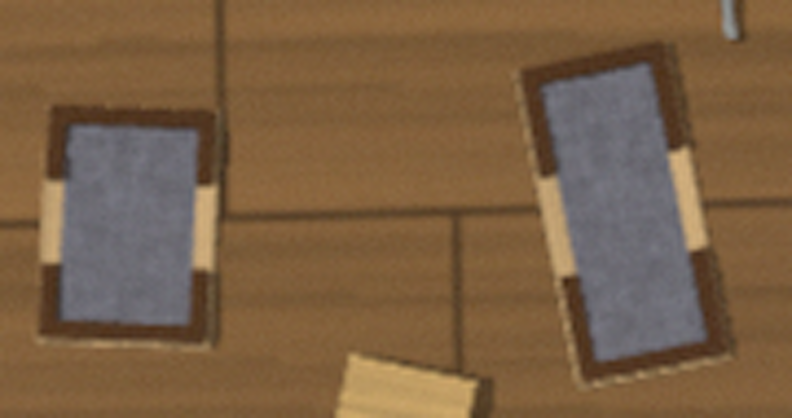

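View pics/cE.png

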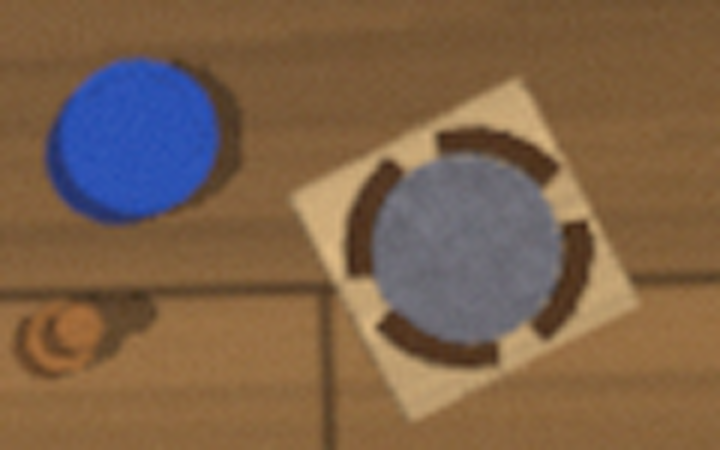

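```bash
cat > h.py <<'E'
import numpy as np, cv2
from scipy.optimize import least_squares
from plant import r
def K(m): 
    f=200/np.tan(np.radians(m["fov_y"]/2)); return np.array([[f,0,m["cx"]],[0,f,m["cy"]],[0,0,1]])
def proj(X,m):
    C=np.asarray(X)@np.array(m["R"]).T+np.array(m["t"]); p=C@K(m).T; return p[:,:2]/p[:,2:]
def wristmodel(pos,rpy):
    from scipy.spatial.transform import Rotation as Ro
    m=dict(r.camera_model("wrist")); T=np.eye(4);T[:3,:3]=Ro.from_euler("xyz",rpy,degrees=True).as_matrix();T[:3,3]=pos
    W=np.linalg.inv(T@np.array(m["mount"])); m["R"]=W[:3,:3];m["t"]=W[:3,3]; return m
def unproj(p,z,m):
    R=np.array(m["R"]);c=-R.T@np.array(m["t"]); d=R.T@np.linalg.inv(K(m))@np.array([p[0],p[1],1]); return c+d*(z-c[2])/d[2]
def place(pose,P):
    P=np.asarray(P,float);a=np.radians(pose[2]);c,s=np.cos(a),np.sin(a)
    return np.c_[P[:,0]*c-P[:,1]*s+pose[0],P[:,0]*s+P[:,1]*c+pose[1],P[:,2]]
def fit(pix,P,m,g):
    P=np.asarray(P)/1000.; f=lambda v:(proj(place(v*[1,1,100],P),m)-pix).ravel()
    s=least_squares(f,np.array(g)/[1,1,100]); return s.x*[1,1,100], np.sqrt((s.fun**2).mean())
def cr(pts,x,y,s): return (np.array(pts)+.5)/s-.5+[x,y]
E
cat > f0.py <<'E'
from h import *
m=r.camera_model("top")
o={}
def do(n,pix,P,g):
    c=unproj(pix.mean(0),0.01,m); v,e=fit(pix,P,m,[c[0],c[1],g]); o[n]=v; print(n,v.round(4),"px err",e.round(2))
do("square_tray",cr([(65,170),(205,130),(152,538),(370,88)],120,100,6),[(84,65.5,11),(84,-.5,11),(-84,65.5,11),(86,-67.5,5)],14)
do("plane_tray",cr([(522,72),(665,42),(730,352),(583,380)],235,50,4.4),[(93,43,11),(93,-43,11),(-93,-43,11),(-93,43,11)],10)
do("cork_tray",cr([(52,107),(213,112),(208,340),(40,335)],235,50,4.4),[(68,49,11),(68,-49,11),(-68,-49,11),(-68,49,11)],0)
do("tin_tray",cr([(290,195),(520,78),(638,300),(412,422)],415,105,6),[(54,54,5),(54,-54,5),(-54,-54,5),(-54,54,5)],30)
do("tin_c",cr([(137,109),(137,109)],350,170,6),[(0,0,38)]*2,0)
do("cork",cr([(612,235),(708,328),(572,498),(470,422)],350,170,6),[(46,29,40),(46,-29,40),(-46,-29,40),(-46,29,40)],-40)
do("plane",cr([(100,197),(33,262),(235,468),(307,405)],180,160,5),[(75,-25,28),(75,25,28),(-75,25,28),(-75,-25,5)],45)
do("square",cr([(432,88),(393,132),(563,268),(592,292),(685,125)],180,160,5),[(66,17.5,6),(66,47.5,6),(-44,47.5,6),(-66,47.5,26),(-66,-47.5,26)],45)
do("jar",cr([(637,410)]*2,120,100,6),[(0,0,70)]*2,0)
im=cv2.imread("pics/top0.png");S=4;big=cv2.resize(im,None,fx=S,fy=S,interpolation=cv2.INTER_CUBIC)
def rect(a,b,z): 
    return [(a,b,z),(-a,b,z),(-a,-b,z),(a,-b,z)]
def dr(n,P,col=(0,255,0)):
    q=proj(place(o[n],np.array(P)/1000.),m); cv2.polylines(big,[np.int32((q+.5)*S-.5)],True,col,1)
dr("square_tray",rect(84,65.5,11));dr("square_tray",rect(86,67.5,0),(255,0,255));dr("plane_tray",rect(93,43,11));dr("plane_tray",rect(83,33,5));dr("cork_tray",rect(68,49,11));dr("cork_tray",rect(58,39,5));dr("tin_tray",rect(54,54,5))
circ=lambda R,z:[(R*np.cos(t),R*np.sin(t),z) for t in np.linspace(0,6.28,40)]
dr("tin_tray",circ(40,5));dr("tin_c",circ(32,38));dr("cork",rect(50,31,32));dr("cork",rect(50,31,0),(255,0,255));dr("plane",rect(75,25,28));dr("plane",rect(75,25,0),(255,0,255))
dr("square",[(-66,-47.5,26),(-44,-47.5,26),(-44,47.5,26),(-66,47.5,26)]);dr("square",[(-44,17.5,6),(66,17.5,6),(66,47.5,6),(-44,47.5,6)]);dr("jar",circ(26,70))
cv2.imwrite("pics/ov1.png",big[240:840,480:1240]);cv2.imwrite("pics/ov2.png",big[420:1020,1380:2140]);cv2.imwrite("pics/ov3.png",big[180:780,1350:2110]);cv2.imwrite("pics/ov4.png",big[640:1240,640:1340])
E
python3 f0.py
```

```text
square_tray [ 0.5596  0.4195 12.6302] px err 0.66
plane_tray [ 0.6846 -0.1334  9.8889] px err 0.44
cork_tray [ 0.6863  0.1545 -3.3197] px err 0.51
tin_tray [ 0.5543 -0.4213 26.1925] px err 0.27
tin_c [ 0.4542 -0.1143  0.    ] px err 0.0
cork [  0.3431  -0.2952 -39.9854] px err 1.04
plane [ 0.3677  0.2863 42.9273] px err 0.94
square [ 0.4639  0.0957 52.941 ] px err 1.6
jar [0.5089 0.2405 0.    ] px err 0.0
```

View pics/ov1.png

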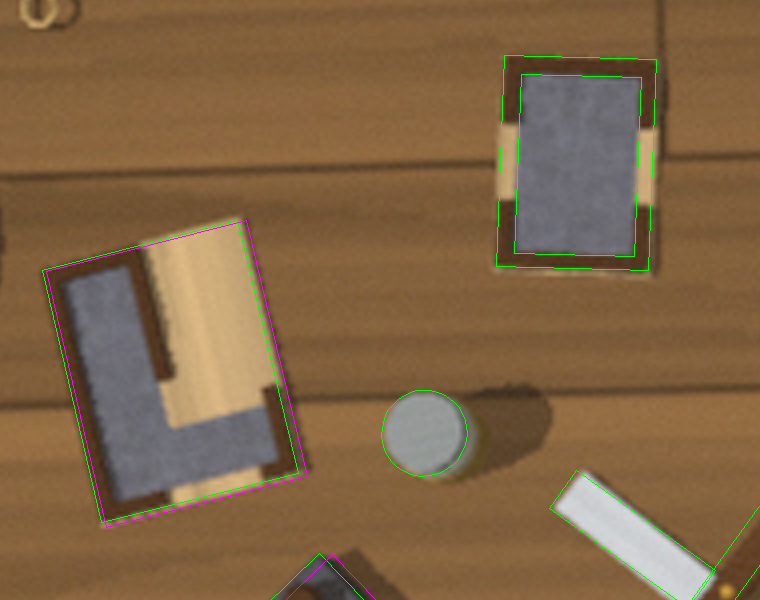

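View pics/ov2.png

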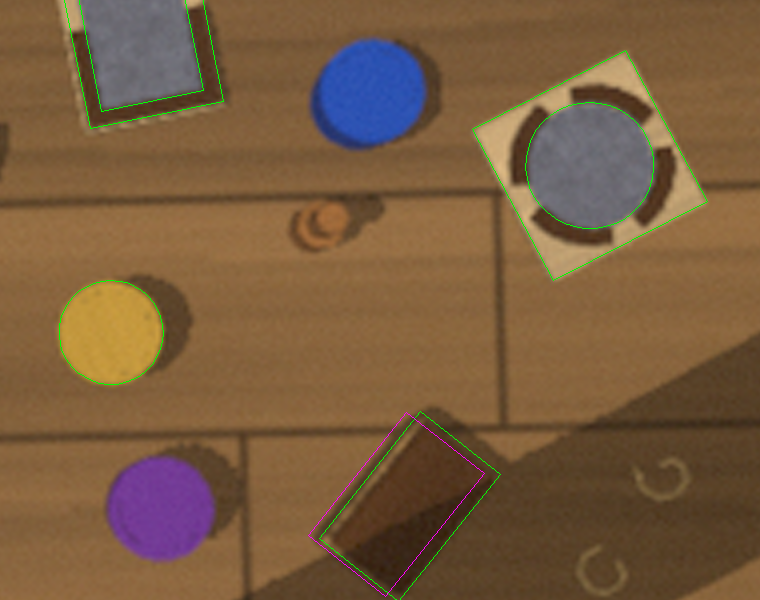

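View pics/ov3.png

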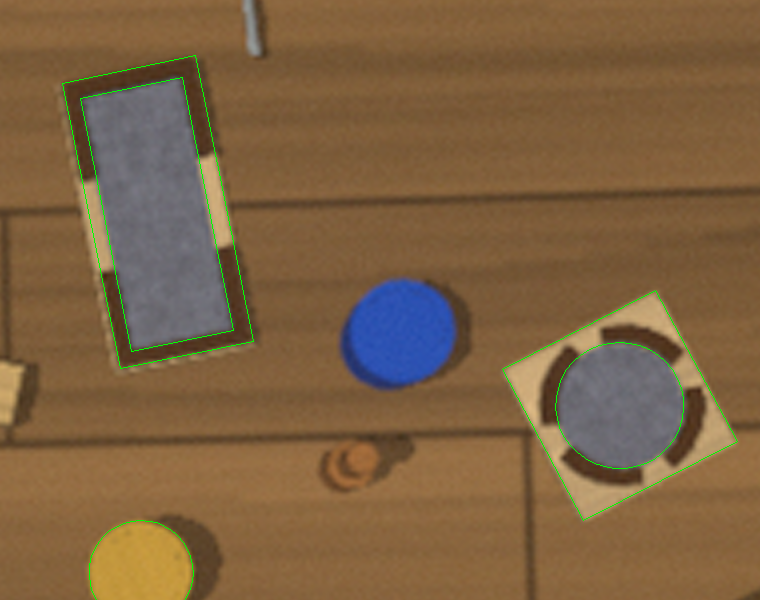

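View pics/ov4.png

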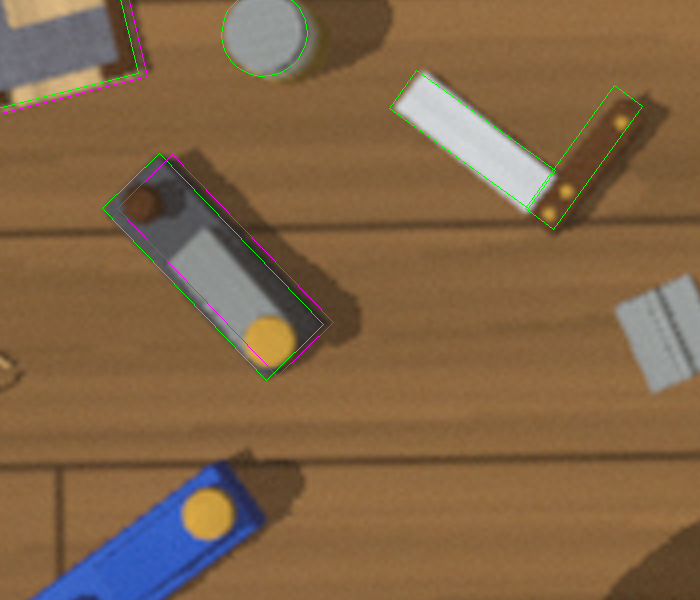

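Emit:
{"api": "carry_out", "payload": {
  "plan": [
    [0.02,0.03,0,0,0,0.03],
    [0.02,0.03,0,0,0,0.03],
    [0.02,0.03,0,0,0,0.03],
    [0.02,0.03,0,0,0,0.03],
    [0.02,0.03,0,0,0,0.03],
    [0.02,0.03,0,0,0,0.03],
    [0.02,0.03,0,0,0,0.03],
    [0.02,0.03,0,0,0,0.03],
    [0.02,0.03,0,0,0,0.03],
    [0.02,0.03,0,0,0,0.03],
    [0.02,0.03,0,0,0,0.03],
    [0.02,0.03,0,0,0,0.03]
  ],
  "fingers": -1,
  "force": 40
}}

```text
time_s: 1.15
tcp_pos: [0.4948, -0.2518, 0.221]
eef_rot: [179.6, -0.2, -137.0]
contact_force: [0.7, -0.7, 0.1]
gripper_width: 0.0876
```

```bash
cat >> h.py <<'E'
def to(x,y,z,yaw,n=None):
    from scipy.spatial.transform import Rotation as Ro
    s=r.get_state(); d=np.array([x,y,z])-s["tcp_pos"]
    Rt=Ro.from_euler("xyz",[180,0,yaw],degrees=True); Rc=Ro.from_euler("xyz",s["eef_rot"],degrees=True)
    w=(Rt*Rc.inv()).as_rotvec()
    N=max(np.linalg.norm(d)/.0417,np.linalg.norm(w)/.125)
    print("t",round(s["time_s"],2),"at",s["tcp_pos"].round(4),s["eef_rot"].round(2),"j",s["joints"].round(0),"F",s["contact_force"].round(1),"w",round(s["gripper_width"],4))
    print("d",d.round(4),"w",w.round(3),"minrows",round(N,1))
    if n: print("per row",(d/n).round(4),(w/n).round(4))
E
python3 -c "
from h import *
to(.3677,.2863,.16,-137.1,14)"
```

```text
t 1.15 at [ 0.4948 -0.2518  0.221 ] [ 1.7956e+02 -1.6000e-01 -1.3699e+02] j [ -7.  10. -15.  -0. -66. -40.] F [ 0.7 -0.7  0.1] w 0.0876
d [-0.1271  0.5381 -0.061 ] w [-0.004 -0.007 -0.002] minrows 13.3
per row [-0.0091  0.0384 -0.0044] [-0.0003 -0.0005 -0.0001]
```

Emit:
{"api": "carry_out", "payload": {
  "plan": [
    [-0.01,0.04,0,0,0,0],
    [-0.01,0.04,0,0,0,0],
    [-0.01,0.04,0,0,0,0],
    [-0.01,0.04,-0.005,0,0,0],
    [-0.01,0.04,-0.005,0,0,0],
    [-0.01,0.04,-0.005,0,0,0],
    [-0.01,0.04,-0.005,0,0,0],
    [-0.01,0.04,-0.005,0,0,0],
    [-0.01,0.04,-0.005,0,0,0],
    [-0.01,0.04,-0.01,0,0,0],
    [-0.01,0.04,-0.01,0,0,0],
    [-0.01,0.04,-0.01,0,0,0]
  ]
}}

```text
time_s: 2.15
tcp_pos: [0.3756, 0.2291, 0.1625]
eef_rot: [179.5, 0.2, -136.8]
contact_force: [1.4, -0.5, -0.3]
gripper_width: 0.0879
```

Emit:
{"api": "carry_out", "payload": {
  "plan": [
    [-0.007,0.035,0,0,0,0],
    [0,0.02,0,0,0,0],
    [0,0,0,0,0,0]
  ]
}}

```text
time_s: 2.4
tcp_pos: [0.3649, 0.2919, 0.1606]
eef_rot: [179.5, 0.1, -136.5]
contact_force: [1.4, -0.2, 0.3]
gripper_width: 0.0876
```

```bash
cat > look.py <<'E'
import sys
from h import *
def look(name,cam="wrist"):
    s=r.get_state(); im=r.capture(cam)[:,:,::-1].copy(); cv2.imwrite(f"pics/{name}.png",im)
    m=wristmodel(s["tcp_pos"],s["eef_rot"]) if cam=="wrist" else r.camera_model(cam)
    np.save(f"pics/{name}.npy",m,allow_pickle=True); return m
if __name__=="__main__": look(sys.argv[1],sys.argv[2] if len(sys.argv)>2 else "wrist"); to(0,0,0,0)
E
python3 look.py plane1
```

```text
t 2.45 at [0.3647 0.2905 0.1605] [ 1.7952e+02  9.0000e-02 -1.3649e+02] j [  62.    4.  -30.   -1.  -56. -109.] F [-1.1 -0.7  0.8] w 0.0879
d [-0.3647 -0.2905 -0.1605] w [ 2.000e-03 -1.100e-02  2.382e+00] minrows 19.1
```

View pics/plane1.png

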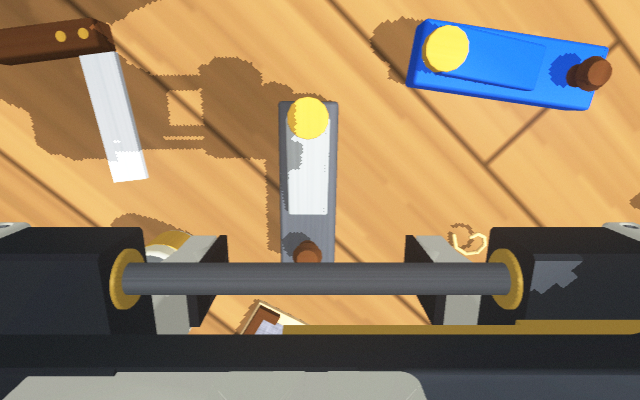

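```bash
python3 -c "
import cv2
im=cv2.imread('pics/plane1.png');cv2.imwrite('pics/plane1c.png',cv2.resize(im[90:270,250:370],None,fx=3.3,fy=3.3,interpolation=cv2.INTER_CUBIC))"
```

```text
(no output)
```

View pics/plane1c.png

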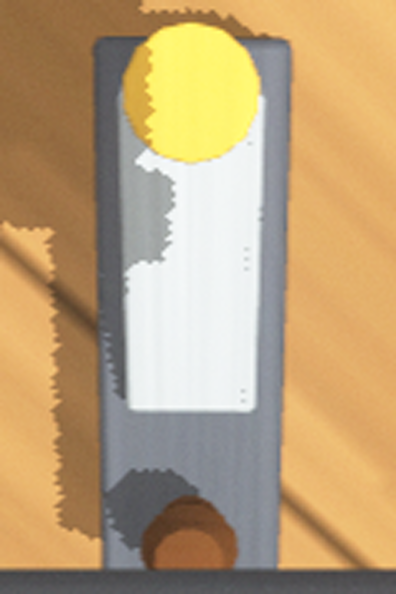

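```bash
python3 -c "
from h import *
m=np.load('pics/plane1.npy',allow_pickle=True).item()
p=cr([(96,40),(291,40),(104,565),(278,565)],250,90,3.3)
q=np.array([unproj(a,.028,m)[:2] for a in p]); print(q.round(4))
print('widths',np.linalg.norm(q[0]-q[1]),np.linalg.norm(q[2]-q[3]))
b=(q[0]+q[1])/2; d=(q[2]+q[3])/2-b; d/=np.linalg.norm(d); print('yaw',np.degrees(np.arctan2(d[1],d[0])),'centre',b+.075*d)
"
```

```text
[[0.3308 0.2192]
 [0.2975 0.2542]
 [0.4345 0.3152]
 [0.401  0.3507]]
widths 0.04828557663528675 0.0487631985326534
yaw 42.90391799579528 centre [0.36910559 0.28775123]
```

Emit:
{"api": "carry_out", "payload": {
  "plan": [
    [0.004,-0.0035,-0.03,0,0,-0.01],
    [0,0,-0.03,0,0,0],
    [0,0,-0.03,0,0,0],
    [0,0,-0.03,0,0,0],
    [0,0,-0.02,0,0,0],
    [0,0,-0.008,0,0,0],
    [0,0,-0.002,0,0,0]
  ]
}}

```text
time_s: 3.03
tcp_pos: [0.3697, 0.2834, 0.0074]
eef_rot: [179.4, 0.4, -137.2]
contact_force: [0.1, 0.3, 0.3]
gripper_width: 0.0877
```

```bash
python3 -c "
from h import *
to(.369,.2875,.007,-137.1)"
```

```text
t 3.03 at [0.3697 0.2834 0.0074] [ 179.45    0.42 -137.16] j [  61.   17.  -40.   -1.  -32. -108.] F [0.1 0.3 0.3] w 0.0877
d [-0.0007  0.0041 -0.0004] w [-0.012 -0.001  0.001] minrows 0.1
```

Emit:
{"api": "carry_out", "payload": {
  "plan": [
    [-0.001,0.004,0,-0.01,0,0],
    [0,0,0,0,0,0]
  ]
}}

```text
time_s: 3.2
tcp_pos: [0.3688, 0.2858, 0.0072]
eef_rot: [180.0, -0.1, -137.3]
contact_force: [0.5, 0.1, 0.6]
gripper_width: 0.088
```

Emit:
{"api": "carry_out", "payload": {
  "plan": [
    [0,0,0,0,0,0],
    [0,0,0,0,0,0],
    [0,0,0,0,0,0],
    [0,0,0,0,0,0],
    [0,0,0,0,0,0],
    [0,0,0,0,0,0]
  ],
  "fingers": 1,
  "force": 45
}}

```text
time_s: 3.7
tcp_pos: [0.3703, 0.2883, 0.0112]
eef_rot: [179.8, 0.3, -137.2]
contact_force: [0.3, 0.2, -0.7]
gripper_width: 0.0532
```

Emit:
{"api": "carry_out", "payload": {
  "plan": [
    [0,0,-0.002,0,0,0],
    [0,0,-0.001,0,0,0],
    [0,0,0,0,0,0],
    [0,0,0,0,0,0]
  ]
}}

```text
time_s: 4.03
tcp_pos: [0.3699, 0.2881, 0.0108]
eef_rot: [179.8, 0.3, -137.2]
contact_force: [1.1, 0.5, -4.4]
gripper_width: 0.0498
```

```bash
python3 -c "
from h import *
to(.369,.2875,.007,-137.1)"
```

```text
t 4.03 at [0.3699 0.2881 0.0108] [ 179.82    0.35 -137.2 ] j [  62.   16.  -40.   -0.  -33. -109.] F [ 1.1  0.5 -4.4] w 0.0498
d [-0.0009 -0.0006 -0.0038] w [-0.006  0.002  0.002] minrows 0.1
```

Emit:
{"api": "carry_out", "payload": {
  "plan": [
    [0,0,0.015,0,0,0],
    [0,0,0.03,0,0,0],
    [0,0,0.03,0,0,0],
    [0.005,-0.007,0.03,0,0,0],
    [0.012,-0.016,0.01,0,0,-0.03],
    [0.024,-0.032,0,0,0,-0.045],
    [0.024,-0.032,0,0,0,-0.045],
    [0.024,-0.032,0,0,0,-0.045],
    [0.024,-0.032,0,0,0,-0.045],
    [0.024,-0.032,0,0,0,-0.045],
    [0.024,-0.032,0,0,0,-0.045],
    [0.024,-0.032,0,0,0,-0.045]
  ]
}}

```text
time_s: 5.03
tcp_pos: [0.5492, 0.0289, 0.1207]
eef_rot: [179.6, -0.8, -157.4]
contact_force: [1.1, 2.2, -6.9]
gripper_width: 0.0496
```

```bash
python3 -c "
from h import *
to(.6846,-.1334,.11,-170.1,8)"
```

```text
t 5.03 at [0.5492 0.0289 0.1207] [ 179.64   -0.75 -157.37] j [ 23.  15. -23.  -0. -53. -90.] F [ 1.1  2.2 -6.9] w 0.0496
d [ 0.1354 -0.1623 -0.0107] w [-0.002 -0.014 -0.222] minrows 5.1
per row [ 0.0169 -0.0203 -0.0013] [-0.0003 -0.0018 -0.0278]
```

Emit:
{"api": "carry_out", "payload": {
  "plan": [
    [0.024,-0.029,0,0,-0.003,-0.04],
    [0.024,-0.029,0,0,-0.003,-0.04],
    [0.024,-0.029,0,0,-0.003,-0.04],
    [0.024,-0.029,-0.002,0,-0.003,-0.04],
    [0.02,-0.022,-0.002,0,-0.002,-0.04],
    [0.01,-0.012,-0.002,0,0,-0.022],
    [0,-0.002,0,0,0,0],
    [0,0,0,0,0,0]
  ]
}}

```text
time_s: 5.7
tcp_pos: [0.6743, -0.1408, 0.0966]
eef_rot: [179.5, -1.3, -171.7]
contact_force: [0.4, 0.0, -7.7]
gripper_width: 0.0498
```

```bash
python3 -c "
from look import *
look('plane2'); look('plane2t','scene')
to(.6846,-.1334,.02,-170.1)"
```

```text
t 5.8 at [ 0.6737 -0.1395  0.097 ] [ 179.51   -1.32 -171.56] j [  4.  28.  -5.  -0. -58. -86.] F [-0.8 -0.3 -7.8] w 0.0497
d [ 0.0109  0.0061 -0.077 ] w [-0.005 -0.024  0.026] minrows 1.9
```

View pics/plane2.png

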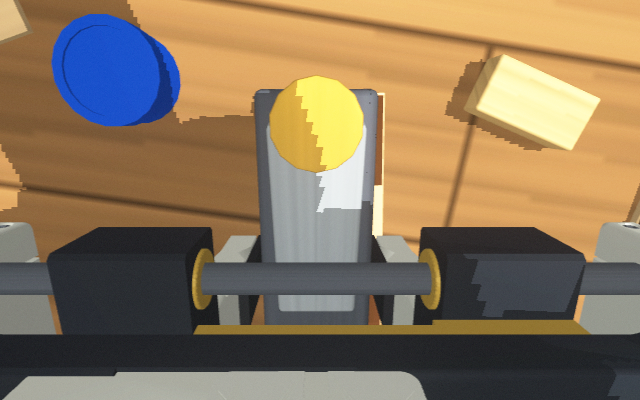

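View pics/plane2t.png

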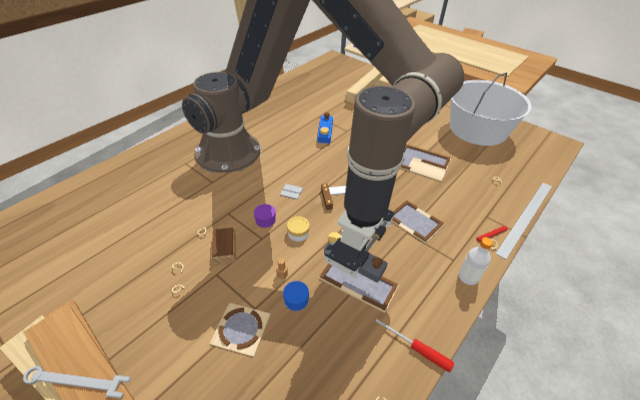

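Emit:
{"api": "carry_out", "payload": {
  "plan": [
    [0.011,0.006,-0.01,-0.005,-0.024,0.026],
    [0,0,-0.02,0,0,0],
    [0,0,-0.02,0,0,0],
    [0,0,-0.01,0,0,0],
    [0,0,0,0,0,0]
  ]
}}

```text
time_s: 6.22
tcp_pos: [0.683, -0.1278, 0.0365]
eef_rot: [180.0, 0.1, -169.6]
contact_force: [-0.6, -0.1, -8.1]
gripper_width: 0.049
```

```bash
python3 -c "
from h import *
to(.6846,-.1334,.016,-170.1)"
```

```text
t 6.22 at [ 0.683  -0.1278  0.0365] [ 1.7997e+02  1.2000e-01 -1.6963e+02] j [  5.  31.  -9.  -0. -50. -85.] F [-0.6 -0.1 -8.1] w 0.049
d [ 0.0016 -0.0056 -0.0205] w [-0.001  0.002 -0.008] minrows 0.5
```

Emit:
{"api": "carry_out", "payload": {
  "plan": [
    [0.002,-0.005,-0.006,0,0,-0.008],
    [0,0,-0.006,0,0,0],
    [0,0,-0.004,0,0,0],
    [0,0,-0.001,0,0,0]
  ]
}}

```text
time_s: 6.55
tcp_pos: [0.686, -0.1315, 0.021]
eef_rot: [-180.0, 0.2, -170.0]
contact_force: [0.1, 0.4, -7.7]
gripper_width: 0.0497
```

```bash
python3 -c "
from h import *
to(.6846,-.1334,.016,-170.1)"
```

```text
t 6.55 at [ 0.686  -0.1315  0.021 ] [-179.99    0.25 -169.97] j [  5.  32.  -9.  -0. -48. -85.] F [ 0.1  0.4 -7.7] w 0.0497
d [-0.0014 -0.0019 -0.005 ] w [-0.001  0.004 -0.002] minrows 0.1
```

Emit:
{"api": "carry_out", "payload": {
  "plan": [
    [-0.001,-0.001,-0.003,0,0,0],
    [0,0,-0.002,0,0,0],
    [0,0,-0.001,0,0,0]
  ]
}}

```text
time_s: 6.8
tcp_pos: [0.6859, -0.1329, 0.0159]
eef_rot: [-180.0, 0.4, -170.0]
contact_force: [-2.6, 3.2, 4.4]
gripper_width: 0.0495
```

Emit:
{"api": "carry_out", "payload": {
  "plan": [
    [0,0,0,0,0,0],
    [0,0,0,0,0,0],
    [0,0,0,0,0,0],
    [0,0,0,0,0,0],
    [0,0,0,0,0,0]
  ],
  "fingers": -1
}}

```text
time_s: 7.22
tcp_pos: [0.6905, -0.1337, 0.0215]
eef_rot: [-179.8, 0.9, -169.9]
contact_force: [-0.7, -0.2, 0.3]
gripper_width: 0.0771
```

Emit:
{"api": "carry_out", "payload": {
  "plan": [
    [0,0,0.01,0,0,0],
    [0,0,0.03,0,0,0],
    [0,0,0.03,0,0,0],
    [0,0,0.03,0,0,0],
    [0,0,0.03,0,0,0],
    [-0.02,0,0.02,0,0,0],
    [-0.03,0,0,0,0,0]
  ]
}}

```text
time_s: 7.8
tcp_pos: [0.6419, -0.1344, 0.1809]
eef_rot: [-179.6, 0.9, -169.8]
contact_force: [0.5, -1.0, 0.2]
gripper_width: 0.0878
```

```bash
python3 -c "
from look import *
look('plane3')
to(.3431,-.2952,.17,-220,12)"
```

```text
t 7.85 at [ 0.6355 -0.1342  0.18  ] [-179.76    0.75 -169.88] j [  5.  19.  -7.   0. -62. -85.] F [-8.4  0.6 -4.6] w 0.0873
d [-0.2924 -0.161  -0.01  ] w [ 0.008  0.012 -0.875] minrows 8.0
per row [-0.0244 -0.0134 -0.0008] [ 0.0006  0.001  -0.0729]
```

View pics/plane3.png

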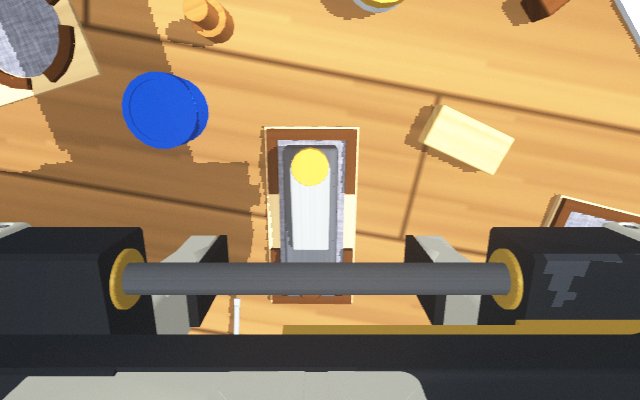

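Emit:
{"api": "carry_out", "payload": {
  "plan": [
    [-0.03,-0.016,0,0.001,0.001,-0.085],
    [-0.03,-0.016,0,0.001,0.001,-0.085],
    [-0.03,-0.016,0,0.001,0.001,-0.085],
    [-0.03,-0.016,0,0.001,0.001,-0.085],
    [-0.03,-0.016,0,0.001,0.001,-0.085],
    [-0.03,-0.016,0,0.001,0.001,-0.085],
    [-0.03,-0.016,0,0.001,0.001,-0.085],
    [-0.03,-0.016,0,0.001,0.001,-0.085],
    [-0.03,-0.016,0,0,0.001,-0.085],
    [-0.02,-0.016,0,0,0.001,-0.085],
    [0,0,0,0,0,-0.03],
    [0,0,0,0,0,0]
  ]
}}

```text
time_s: 8.85
tcp_pos: [0.3296, -0.2979, 0.191]
eef_rot: [179.8, 1.0, 137.4]
contact_force: [-0.3, 0.1, 0.2]
gripper_width: 0.0879
```

```bash
python3 -c "
from look import *
look('cork1')
to(.3431,-.2952,.17,-220)
im=cv2.imread('pics/cork1.png');cv2.imwrite('pics/cork1c.png',cv2.resize(im[60:300,200:440],None,fx=2.5,fy=2.5,interpolation=cv2.INTER_CUBIC))"
```

```text
t 8.9 at [ 0.3298 -0.2978  0.191 ] [179.81   0.97 137.52] j [ -16.   -1.  -31.    0.  -59. -116.] F [-0.5 -0.2 -0.9] w 0.0877
d [ 0.0133  0.0026 -0.021 ] w [0.009 0.015 0.043] minrows 0.6
```

View pics/cork1c.png

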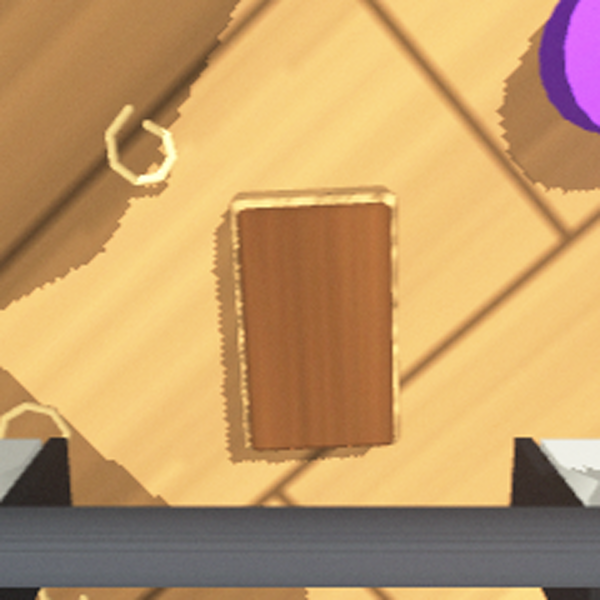

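```bash
python3 -c "
from h import *
m=np.load('pics/cork1.npy',allow_pickle=True).item()
p=cr([(238,209),(389,206),(393,444),(252,448)],200,60,2.5)
q=np.array([unproj(a,.040,m)[:2] for a in p])
print('sz',np.linalg.norm(q[0]-q[1]),np.linalg.norm(q[2]-q[3]),np.linalg.norm(q[0]-q[3]),np.linalg.norm(q[1]-q[2]))
d=q[0]+q[1]-q[2]-q[3];print('tool yaw',np.degrees(np.arctan2(d[1],d[0])),'c',q.mean(0))
"
```

```text
sz 0.05401743756947955 0.05459196405338279 0.09193786516575414 0.09142870359747313
tool yaw 139.9710452704358 c [ 0.34281377 -0.29552602]
```

Emit:
{"api": "carry_out", "payload": {
  "plan": [
    [0.013,0.002,-0.03,0.009,0.015,0.043],
    [0,0,-0.04,0,0,0],
    [0,0,-0.04,0,0,0],
    [0,0,-0.03,0,0,0],
    [0,0,-0.02,0,0,0],
    [0,0,0,0,0,0]
  ]
}}

```text
time_s: 9.4
tcp_pos: [0.3504, -0.296, 0.0313]
eef_rot: [179.7, 0.8, 140.9]
contact_force: [0.0, 0.2, 0.5]
gripper_width: 0.0872
```

```bash
python3 -c "
from h import *
to(.343,-.2955,.005,140)"
```

```text
t 9.4 at [ 0.3504 -0.296   0.0313] [179.73   0.83 140.94] j [ -15.   13.  -41.    0.  -35. -114.] F [0.  0.2 0.5] w 0.0872
d [-0.0074  0.0005 -0.0263] w [ 0.006  0.014 -0.016] minrows 0.7
```

Emit:
{"api": "carry_out", "payload": {
  "plan": [
    [-0.007,0,-0.015,0.006,0.014,-0.016],
    [0,0,-0.01,0,0,0],
    [-0.001,0,-0.001,0,0,0]
  ]
}}

```text
time_s: 9.65
tcp_pos: [0.3452, -0.2957, 0.006]
eef_rot: [-180.0, -0.0, 140.4]
contact_force: [0.9, -0.8, 0.6]
gripper_width: 0.0873
```

Emit:
{"api": "carry_out", "payload": {
  "plan": [
    [0,0,-0.001,0,0,0],
    [0,0,0,0,0,0],
    [0,0,0,0,0,0],
    [0,0,0,0,0,0],
    [0,0,0,0,0,0],
    [0,0,0,0,0,0]
  ],
  "fingers": 1,
  "force": 20
}}

```text
time_s: 10.15
tcp_pos: [0.3495, -0.2962, 0.01]
eef_rot: [179.9, 0.3, 140.7]
contact_force: [-0.4, 0.5, -1.8]
gripper_width: 0.0619
```

```bash
python3 -c "
from h import *
to(.343,-.2955,.005,140)"
```

```text
t 10.15 at [ 0.3495 -0.2962  0.01  ] [179.91   0.35 140.7 ] j [ -15.   16.  -42.    0.  -32. -114.] F [-0.4  0.5 -1.8] w 0.0619
d [-0.0065  0.0007 -0.005 ] w [ 0.003  0.006 -0.012] minrows 0.2
```

Emit:
{"api": "carry_out", "payload": {
  "plan": [
    [0,0,0.015,0,0,0],
    [0,0,0.03,0,0,0],
    [0,0,0.035,0,0,0],
    [0.006,0.008,0.03,0,0,0.02],
    [0.015,0.02,0.01,0,0,0.05],
    [0.025,0.032,0,0,0,0.06],
    [0.025,0.032,0,0,0,0.06],
    [0.025,0.032,0,0,0,0.06],
    [0.025,0.032,0,0,0,0.06],
    [0.025,0.032,0,0,0,0.06],
    [0.025,0.032,0,0,0,0.06],
    [0.025,0.032,0,0,0,0.06]
  ]
}}

```text
time_s: 11.15
tcp_pos: [0.5424, -0.0373, 0.1402]
eef_rot: [179.7, 0.5, 169.3]
contact_force: [0.0, -1.7, -1.0]
gripper_width: 0.062
```

```bash
python3 -c "
from h import *
to(.692,.154,.1,176.7,8)"
```

```text
t 11.15 at [ 0.5424 -0.0373  0.1402] [179.74   0.51 169.28] j [  17.   12.  -23.    0.  -54. -117.] F [ 0.  -1.7 -1. ] w 0.062
d [ 0.1496  0.1913 -0.0402] w [-0.003  0.009  0.129] minrows 5.9
per row [ 0.0187  0.0239 -0.005 ] [-0.0004  0.0012  0.0162]
```

Emit:
{"api": "carry_out", "payload": {
  "plan": [
    [0.024,0.031,0,0,0,0.02],
    [0.024,0.031,0,0,0,0.02],
    [0.024,0.031,-0.005,0,0,0.02],
    [0.024,0.031,-0.008,0,0,0.02],
    [0.02,0.026,-0.01,0,0,0.015],
    [0.012,0.018,-0.01,0,0,0.01],
    [0.004,0.006,-0.004,0,0,0],
    [0,0,0,0,0,0]
  ]
}}

```text
time_s: 11.82
tcp_pos: [0.6817, 0.1534, 0.1006]
eef_rot: [179.7, 0.6, 176.2]
contact_force: [-0.5, -0.4, -1.2]
gripper_width: 0.062
```

```bash
python3 -c "
from h import *
to(.692,.154,.02,176.7)"
```

```text
t 11.82 at [0.6817 0.1534 0.1006] [179.67   0.57 176.22] j [  29.   28.   -5.    0.  -56. -122.] F [-0.5 -0.4 -1.2] w 0.062
d [ 0.0103  0.0006 -0.0806] w [-0.005  0.01   0.008] minrows 1.9
```

Emit:
{"api": "carry_out", "payload": {
  "plan": [
    [0.01,0,-0.02,-0.005,0.01,0.008],
    [0,0,-0.02,0,0,0],
    [0,0,-0.02,0,0,0],
    [0,0,-0.005,0,0,0],
    [0,0,0,0,0,0]
  ]
}}

```text
time_s: 12.23
tcp_pos: [0.69, 0.1506, 0.0358]
eef_rot: [-180.0, -0.0, 176.6]
contact_force: [0.1, 0.3, -0.3]
gripper_width: 0.0622
```

```bash
python3 -c "
from look import *
look('cork2')
to(.692,.154,.015,176.7)"
```

```text
t 12.28 at [0.6899 0.1505 0.0362] [ 1.7999e+02 -1.0000e-02  1.7660e+02] j [  28.   32.   -7.   -0.  -51. -121.] F [ 0.6 -1.2 -1.4] w 0.0616
d [ 0.0021  0.0035 -0.0212] w [-0.    -0.     0.002] minrows 0.5
```

View pics/cork2.png

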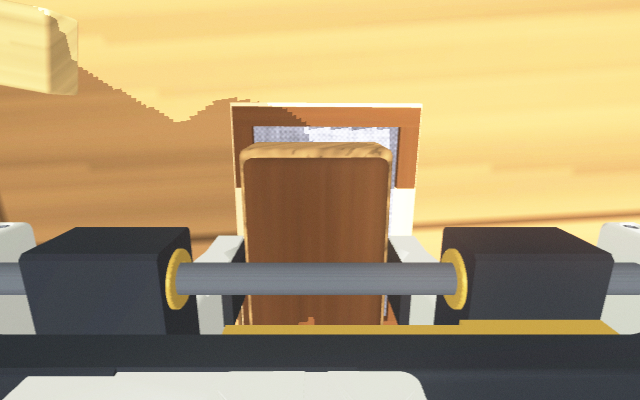

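Emit:
{"api": "carry_out", "payload": {
  "plan": [
    [0.002,0.003,-0.008,0,0,0],
    [0,0.001,-0.008,0,0,0],
    [0,0,-0.003,0,0,0],
    [0,0,0,0,0,0]
  ]
}}

```text
time_s: 12.62
tcp_pos: [0.6939, 0.1545, 0.0208]
eef_rot: [179.8, 0.3, 176.6]
contact_force: [-0.2, -0.2, -1.3]
gripper_width: 0.0617
```

```bash
python3 -c "
from h import *
to(.692,.154,.015,176.7)"
```

```text
t 12.62 at [0.6939 0.1545 0.0208] [179.84   0.31 176.55] j [  28.   33.   -7.    0.  -49. -122.] F [-0.2 -0.2 -1.3] w 0.0617
d [-0.0019 -0.0005 -0.0058] w [-0.003  0.006  0.003] minrows 0.1
```

Emit:
{"api": "carry_out", "payload": {
  "plan": [
    [-0.002,0,-0.004,0,0.005,0],
    [0,0,-0.002,0,0,0],
    [0,0,-0.001,0,0,0]
  ]
}}

```text
time_s: 12.87
tcp_pos: [0.6923, 0.1549, 0.0144]
eef_rot: [179.8, 0.1, 176.6]
contact_force: [-0.8, -0.5, -1.9]
gripper_width: 0.0619
```

Emit:
{"api": "carry_out", "payload": {
  "plan": [
    [0,0,-0.0015,0,0,0],
    [0,0,-0.001,0,0,0]
  ]
}}

```text
time_s: 13.03
tcp_pos: [0.6923, 0.155, 0.0142]
eef_rot: [179.8, 0.1, 176.6]
contact_force: [-3.0, -0.1, 4.3]
gripper_width: 0.0618
```

Emit:
{"api": "carry_out", "payload": {
  "plan": [
    [0,0,0,0,0,0],
    [0,0,0,0,0,0],
    [0,0,0,0,0,0],
    [0,0,0,0,0,0]
  ],
  "fingers": -1
}}

```text
time_s: 13.37
tcp_pos: [0.6934, 0.1555, 0.0156]
eef_rot: [179.8, 0.3, 176.7]
contact_force: [-0.1, -0.1, 0.6]
gripper_width: 0.0828
```

Emit:
{"api": "carry_out", "payload": {
  "plan": [
    [0,0,0.01,0,0,0],
    [0,0,0.03,0,0,0],
    [0,0,0.03,0,0,0],
    [0,0,0.03,0,0,0],
    [0,0,0.03,0,0,0],
    [-0.02,0,0.02,0,0,0],
    [-0.03,0,0,0,0,0]
  ]
}}

```text
time_s: 13.95
tcp_pos: [0.6439, 0.1537, 0.1717]
eef_rot: [-180.0, 0.1, 176.6]
contact_force: [0.7, 1.3, 1.0]
gripper_width: 0.088
```

```bash
python3 -c "
from look import *
look('cork3')
to(.4542,-.1143,.17,180,10)"
```

```text
t 14.0 at [0.6378 0.1533 0.1707] [ 1.7997e+02 -1.1000e-01  1.7655e+02] j [  30.   21.   -6.   -0.  -63. -124.] F [-8.7 -1.9 -3.5] w 0.0875
d [-0.1836 -0.2676 -0.0007] w [-0.001 -0.002  0.06 ] minrows 7.8
per row [-0.0184 -0.0268 -0.0001] [-0.0001 -0.0002  0.006 ]
```

View pics/cork3.png

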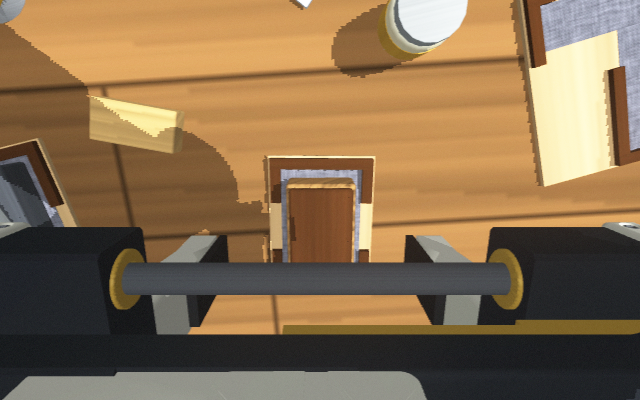

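Emit:
{"api": "carry_out", "payload": {
  "plan": [
    [-0.02,-0.03,0,0,0,0.008],
    [-0.02,-0.03,0,0,0,0.008],
    [-0.02,-0.03,0,0,0,0.008],
    [-0.02,-0.03,0,0,0,0.008],
    [-0.02,-0.03,0,0,0,0.008],
    [-0.02,-0.03,0,0,0,0.008],
    [-0.02,-0.03,0,0,0,0.008],
    [-0.02,-0.03,0,0,0,0.004],
    [-0.014,-0.018,0,0,0,0],
    [0,0,0,0,0,0]
  ]
}}

```text
time_s: 14.83
tcp_pos: [0.4521, -0.1119, 0.1773]
eef_rot: [179.8, 0.3, -179.4]
contact_force: [-1.5, 0.0, 0.5]
gripper_width: 0.0877
```

```bash
python3 -c "
from look import *
look('tin1')
to(.4542,-.1143,.011,180)"
```

```text
t 14.88 at [ 0.4534 -0.1111  0.1776] [ 179.79    0.4  -179.43] j [  10.    3.  -29.   -0.  -58. -100.] F [-0.5  0.2 -0.2] w 0.0874
d [ 0.0008 -0.0032 -0.1666] w [-0.004  0.007 -0.01 ] minrows 4.0
```

View pics/tin1.png

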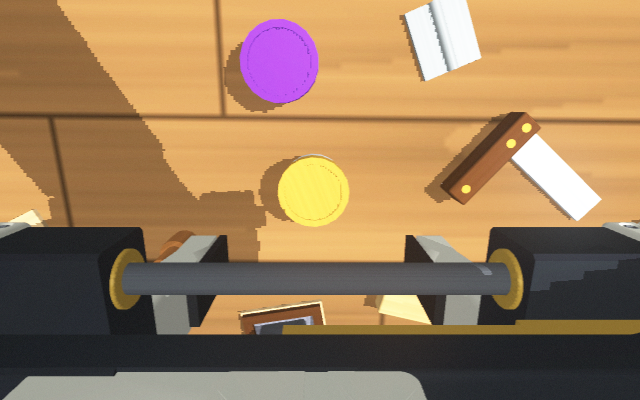

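```bash
python3 -c "
from h import *
m=np.load('pics/tin1.npy',allow_pickle=True).item()
print('tin',unproj((313.7,191),.038,m)); print('diam',unproj((278,191),.038,m)-unproj((349.3,191),.038,m))
im=cv2.imread('pics/tin1.png');cv2.imwrite('pics/tin1c.png',cv2.resize(im[100:230,430:610],None,fx=4,fy=4,interpolation=cv2.INTER_CUBIC))"
```

```text
tin [ 0.45439055 -0.11337934  0.038     ]
diam [ 0.00056951 -0.06378229  0.        ]
```

View pics/tin1c.png

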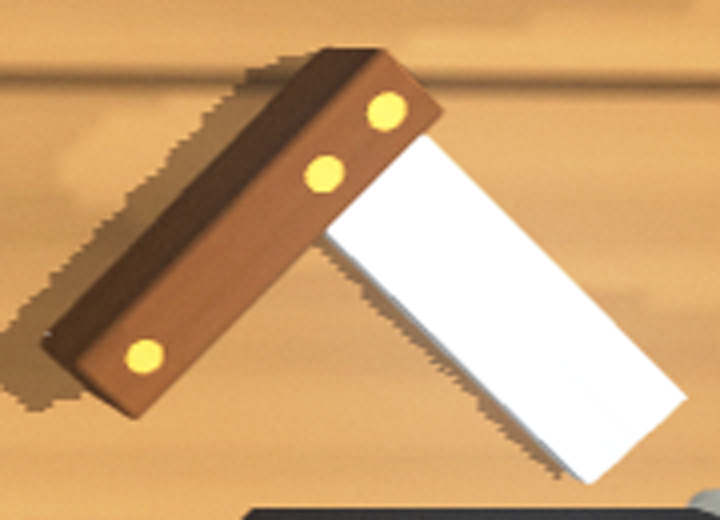

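Emit:
{"api": "carry_out", "payload": {
  "plan": [
    [0,-0.003,-0.03,-0.004,0.007,-0.01],
    [0,0,-0.035,0,0,0],
    [0,0,-0.03,0,0,0],
    [0,0,-0.015,0,0,0],
    [0,0,0,0,0,0]
  ]
}}

```text
time_s: 15.3
tcp_pos: [0.4587, -0.1132, 0.0692]
eef_rot: [180.0, 0.8, 180.0]
contact_force: [-0.0, 0.5, 0.1]
gripper_width: 0.0877
```

```bash
python3 -c "
from h import *
to(.4542,-.1143,.011,180)"
```

```text
t 15.3 at [ 0.4587 -0.1132  0.0692] [179.97   0.76 179.96] j [  10.   11.  -37.    0.  -42. -100.] F [-0.   0.5  0.1] w 0.0877
d [-0.0045 -0.0011 -0.0582] w [-0.     0.013  0.001] minrows 1.4
```

```bash
python3 -c "
from h import *
m=np.load('pics/tin1.npy',allow_pickle=True).item()
p=cr([(383,52),(78,360),(135,417),(441,110),(685,398),(588,484)],430,100,4)
v,e=fit(p,[(-66,47.5,26),(-66,-47.5,26),(-44,-47.5,26),(-44,47.5,26),(66,47.5,6),(66,17.5,6)],m,[.46,.09,52])
print(v,e, 'grip',place(v,[(-.055,-.01,0)]), 'traygrip',place([.5596,.4195,12.63],[(-.055,-.01,0)]))
v,e=fit(p[:4],[(-66,47.5,26),(-66,-47.5,26),(-44,-47.5,26),(-44,47.5,26)],m,[.46,.09,52]);print(v,e)
"
```

```text
[ 0.46184905  0.09221369 50.1521182 ] 1.1880442306997092 grip [[0.4342852  0.04358002 0.        ]] traygrip [[0.50811741 0.39771599 0.        ]]
[ 0.46187394  0.09191394 50.01192396] 1.415729505246372
```

Emit:
{"api": "carry_out", "payload": {
  "plan": [
    [-0.0045,-0.001,-0.025,0,0.013,0],
    [0,0,-0.02,0,0,0],
    [0,0,-0.008,0,0,0],
    [0,0,-0.002,0,0,0]
  ]
}}

```text
time_s: 15.63
tcp_pos: [0.4589, -0.1122, 0.0157]
eef_rot: [180.0, 0.2, -179.8]
contact_force: [-0.5, -0.2, 0.1]
gripper_width: 0.0877
```

```bash
python3 -c "
from h import *
to(.4543,-.1138,.010,180)"
```

```text
t 15.63 at [ 0.4589 -0.1122  0.0157] [ 180.      0.24 -179.83] j [  10.   16.  -39.    0.  -34. -100.] F [-0.5 -0.2  0.1] w 0.0877
d [-0.0046 -0.0016 -0.0057] w [-0.     0.004 -0.003] minrows 0.2
```

Emit:
{"api": "carry_out", "payload": {
  "plan": [
    [-0.005,-0.0015,-0.005,0,0.004,0],
    [-0.001,0,-0.001,0,0,0]
  ]
}}

```text
time_s: 15.8
tcp_pos: [0.4543, -0.1132, 0.0107]
eef_rot: [-180.0, 0.1, -179.8]
contact_force: [0.0, 0.1, -0.4]
gripper_width: 0.0876
```

Emit:
{"api": "carry_out", "payload": {
  "plan": [
    [-0.001,0,-0.001,0,0,0],
    [-0.001,0,-0.001,0,0,0],
    [0,0,0,0,0,0],
    [0,0,0,0,0,0],
    [0,0,0,0,0,0]
  ],
  "fingers": 1,
  "force": 20
}}

```text
time_s: 16.22
tcp_pos: [0.454, -0.1129, 0.0118]
eef_rot: [180.0, 0.4, -179.7]
contact_force: [-0.5, 0.3, -2.2]
gripper_width: 0.0632
```

```bash
python3 -c "
from h import *
to(.4543,-.1138,.010,180)"
```

```text
t 16.22 at [ 0.454  -0.1129  0.0118] [ 179.96    0.39 -179.73] j [  10.   16.  -40.    0.  -33. -100.] F [-0.5  0.3 -2.2] w 0.0632
d [ 0.0003 -0.0009 -0.0018] w [-0.001  0.007 -0.005] minrows 0.1
```

Emit:
{"api": "carry_out", "payload": {
  "plan": [
    [0,0,0.015,0,0,0],
    [0,0,0.03,0,0,0],
    [0,0,0.035,0,0,0],
    [0.003,-0.009,0.02,0,0,0.02],
    [0.006,-0.018,0,0,0,0.04],
    [0.011,-0.035,0,0,0,0.05],
    [0.011,-0.035,0,0,0,0.05],
    [0.011,-0.035,0,0,0,0.05],
    [0.011,-0.035,0,0,0,0.05],
    [0.011,-0.035,0,0,0,0.05],
    [0.011,-0.035,0,0,0,0.05],
    [0.011,-0.035,0,0,0,0.05]
  ]
}}

```text
time_s: 17.22
tcp_pos: [0.5374, -0.3916, 0.1187]
eef_rot: [179.9, 0.4, -154.8]
contact_force: [1.0, 1.0, -1.7]
gripper_width: 0.0633
```

```bash
python3 -c "
from h import *
to(.5543,-.4213,.1,-153.8)"
```

```text
t 17.22 at [ 0.5374 -0.3916  0.1187] [ 179.95    0.45 -154.81] j [-20.  24.  -9.  -0. -57. -45.] F [ 1.   1.  -1.7] w 0.0633
d [ 0.0169 -0.0297 -0.0187] w [-0.004  0.007  0.018] minrows 0.9
```

Emit:
{"api": "carry_out", "payload": {
  "plan": [
    [0.012,-0.02,0,0,0.005,0.01],
    [0.003,-0.005,-0.02,0,0,0],
    [0,0,-0.02,0,0,0],
    [0,0,-0.015,0,0,0],
    [0,0,0,0,0,0]
  ]
}}

```text
time_s: 17.63
tcp_pos: [0.5522, -0.4273, 0.0586]
eef_rot: [179.8, 0.1, -154.5]
contact_force: [-1.9, -0.5, -2.3]
gripper_width: 0.0636
```

```bash
python3 -c "
from look import *
look('tin2')
to(.5543,-.4213,.0165,-153.8)"
```

```text
t 17.68 at [ 0.5526 -0.4276  0.0601] [ 1.7985e+02  1.3000e-01 -1.5447e+02] j [-22.  30.  -7.  -0. -53. -42.] F [ 0.5 -0.2 -1.5] w 0.0637
d [ 0.0017  0.0063 -0.0436] w [-0.003  0.001  0.012] minrows 1.1
```

View pics/tin2.png

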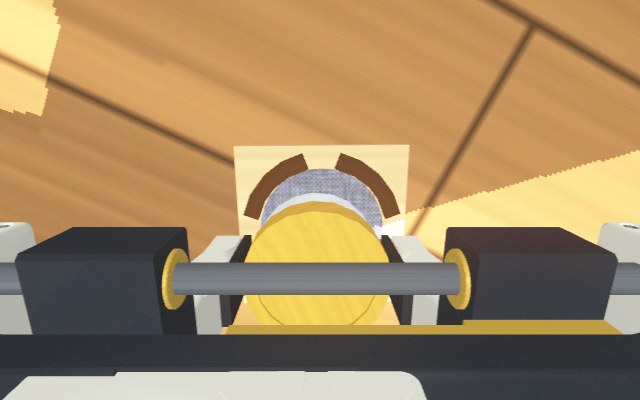

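Emit:
{"api": "carry_out", "payload": {
  "plan": [
    [0.0015,0.006,-0.015,0,0,0.01],
    [0,0,-0.015,0,0,0],
    [0,0,-0.005,0,0,0],
    [0,0,0,0,0,0]
  ]
}}

```text
time_s: 18.02
tcp_pos: [0.5557, -0.4219, 0.0284]
eef_rot: [-180.0, 0.2, -153.8]
contact_force: [-1.3, -0.5, -2.0]
gripper_width: 0.0637
```

```bash
python3 -c "
from h import *
to(.5543,-.4213,.0165,-153.8)"
```

```text
t 18.02 at [ 0.5557 -0.4219  0.0284] [-179.95    0.23 -153.81] j [-21.  32.  -9.  -0. -49. -42.] F [-1.3 -0.5 -2. ] w 0.0637
d [-0.0014  0.0006 -0.0119] w [-0.001  0.004  0.   ] minrows 0.3
```

Emit:
{"api": "carry_out", "payload": {
  "plan": [
    [-0.001,0.0005,-0.006,0,0.004,0],
    [0,0,-0.004,0,0,0],
    [0,0,-0.002,0,0,0]
  ]
}}

```text
time_s: 18.27
tcp_pos: [0.5565, -0.4219, 0.0196]
eef_rot: [-179.8, 0.2, -153.7]
contact_force: [0.5, -0.2, -1.5]
gripper_width: 0.0637
```

Emit:
{"api": "carry_out", "payload": {
  "plan": [
    [-0.002,0.0005,-0.002,0,0,0],
    [0,0,-0.0015,0,0,0],
    [0,0,-0.001,0,0,0]
  ]
}}

```text
time_s: 18.52
tcp_pos: [0.5548, -0.4216, 0.0167]
eef_rot: [-179.8, 0.2, -153.7]
contact_force: [-2.4, 2.6, 8.8]
gripper_width: 0.0634
```

Emit:
{"api": "carry_out", "payload": {
  "plan": [
    [0,0,0,0,0,0],
    [0,0,0,0,0,0],
    [0,0,0,0,0,0],
    [0,0,0,0,0,0]
  ],
  "fingers": -1
}}

```text
time_s: 18.85
tcp_pos: [0.5562, -0.4225, 0.0188]
eef_rot: [-179.6, 0.3, -153.7]
contact_force: [-0.2, 0.1, -0.1]
gripper_width: 0.0839
```

Emit:
{"api": "carry_out", "payload": {
  "plan": [
    [0,0,0.01,0,0,0],
    [0,0,0.03,0,0,0],
    [0,0,0.03,0,0,0],
    [0,0,0.03,0,0,0],
    [0,0,0.03,0,0,0],
    [-0.01,0.015,0.02,0,0,0],
    [-0.015,0.025,0,0,0,0]
  ]
}}

```text
time_s: 19.43
tcp_pos: [0.5301, -0.3846, 0.1762]
eef_rot: [-179.6, 0.1, -153.8]
contact_force: [1.7, 0.8, 0.6]
gripper_width: 0.0874
```

```bash
python3 -c "
from look import *
look('tin3')
to(.4343,.0436,.17,-40,18)"
```

```text
t 19.48 at [ 0.5267 -0.3799  0.1752] [-1.7982e+02  1.2000e-01 -1.5381e+02] j [-19.  20.  -7.   0. -63. -45.] F [-7.7  4.3 -3.1] w 0.087
d [-0.0924  0.4235 -0.0052] w [-0.002  0.004  1.986] minrows 15.9
per row [-0.0051  0.0235 -0.0003] [-1.000e-04  2.000e-04  1.104e-01]
```

View pics/tin3.png

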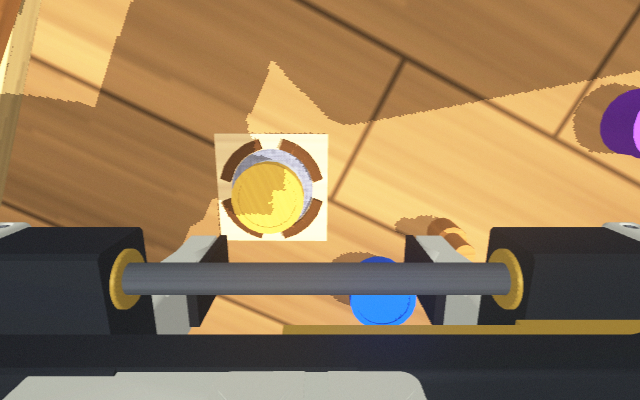

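```bash
python3 -c "
from h import *
m=np.load('pics/tin3.npy',allow_pickle=True).item()
print('lid c',unproj((267.7,198),.043,m)); 
print('board c',np.mean([unproj(p,.005,m) for p in [(215,135),(327,134),(327,240),(219,241)]],axis=0))
"
```

```text
lid c [ 0.55516686 -0.42062885  0.043     ]
board c [ 0.5570094  -0.42111014  0.005     ]
```

Emit:
{"api": "carry_out", "payload": {
  "plan": [
    [-0.004,0.025,0,0,0,0.115],
    [-0.005,0.025,0,0,0,0.115],
    [-0.005,0.025,0,0,0,0.115],
    [-0.005,0.025,0,0,0,0.115],
    [-0.005,0.025,0,0,0,0.115],
    [-0.005,0.025,0,0,0,0.115],
    [-0.005,0.025,0,0,0,0.115],
    [-0.005,0.025,0,0,0,0.115],
    [-0.005,0.025,0,0,0,0.115],
    [-0.005,0.025,0,0,0,0.115],
    [-0.005,0.025,0,0,0,0.115],
    [-0.005,0.025,0,0,0,0.115]
  ]
}}

```text
time_s: 20.48
tcp_pos: [0.4629, -0.0704, 0.1848]
eef_rot: [-179.2, 0.3, -71.4]
contact_force: [0.9, 0.5, -1.0]
gripper_width: 0.088
```

```bash
python3 -c "
from look import *
to(.4343,.0436,.17,-40,6)"
```

```text
t 20.48 at [ 0.4629 -0.0704  0.1848] [-179.19    0.29  -71.36] j [ 15.   2. -28.  -0. -59.   4.] F [ 0.9  0.5 -1. ] w 0.088
d [-0.0286  0.114  -0.0148] w [-0.012  0.009  0.547] minrows 4.4
per row [-0.0048  0.019  -0.0025] [-0.002   0.0015  0.0912]
```

Emit:
{"api": "carry_out", "payload": {
  "plan": [
    [-0.005,0.022,0,-0.002,0.002,0.1],
    [-0.005,0.022,0,-0.002,0.002,0.1],
    [-0.005,0.022,-0.003,-0.002,0.002,0.1],
    [-0.005,0.022,-0.003,-0.002,0.002,0.1],
    [-0.005,0.018,-0.003,-0.002,0.002,0.09],
    [-0.002,0.006,0,0,0,0.05],
    [0,0,0,0,0,0],
    [0,0,0,0,0,0]
  ]
}}

```text
time_s: 21.15
tcp_pos: [0.4336, 0.051, 0.1814]
eef_rot: [-179.5, -0.0, -38.1]
contact_force: [0.0, 0.7, 0.0]
gripper_width: 0.0875
```

```bash
python3 -c "
from look import *
look('sq1')
to(.4343,.0436,.17,-40)"
```

```text
t 21.2 at [0.4337 0.0507 0.1814] [-1.7949e+02 -2.0000e-02 -3.8150e+01] j [ 33.  -1. -32.  -0. -58.  19.] F [-1.   0.6 -0.1] w 0.0875
d [ 0.0006 -0.0071 -0.0114] w [-0.007  0.006 -0.032] minrows 0.3
```

View pics/sq1.png

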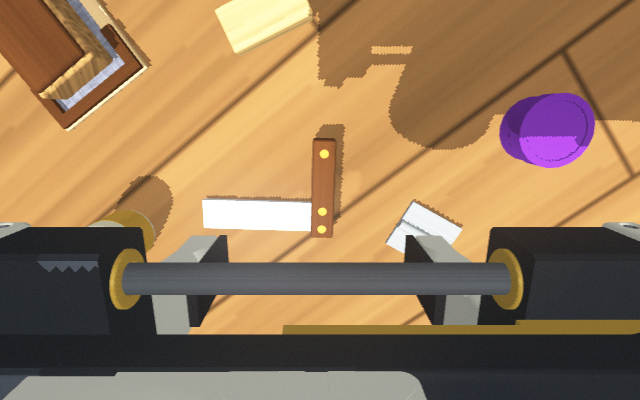

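```bash
python3 -c "
from h import *
m=np.load('pics/sq1.npy',allow_pickle=True).item()
p=np.array([(335,139),(313,139),(332.5,237),(312,237),(203,199),(204,228)],float)
v,e=fit(p,[(-66,-47.5,26),(-44,-47.5,26),(-66,47.5,26),(-44,47.5,26),(66,17.5,6),(66,47.5,6)],m,[.46,.09,50])
print(v,e, 'grip',place(v,[(-.055,-.01,0)]))
"
```

```text
[ 0.46189178  0.09192125 50.79072638] 0.7518233451444275 grip [[0.43487169 0.04298339 0.        ]]
```

Emit:
{"api": "carry_out", "payload": {
  "plan": [
    [0.001,-0.0075,-0.03,-0.007,0.006,-0.022],
    [0,0,-0.04,0,0,0],
    [0,0,-0.035,0,0,0],
    [0,0,-0.02,0,0,0],
    [0,0,0,0,0,0]
  ]
}}

```text
time_s: 21.62
tcp_pos: [0.4385, 0.0408, 0.0568]
eef_rot: [-179.4, -0.3, -40.2]
contact_force: [0.5, -0.3, 0.5]
gripper_width: 0.0872
```

```bash
python3 -c "
from look import *
to(.4348,.0432,.009,-39.4)"
```

```text
t 21.62 at [0.4385 0.0408 0.0568] [-179.43   -0.31  -40.19] j [ 31.   9. -41.   0. -39.  18.] F [ 0.5 -0.3  0.5] w 0.0872
d [-0.0037  0.0024 -0.0478] w [-0.004  0.011  0.014] minrows 1.2
```

Emit:
{"api": "carry_out", "payload": {
  "plan": [
    [-0.004,0.002,-0.02,-0.004,0.01,0.01],
    [-0.001,0,-0.018,0,0,0],
    [-0.001,0,-0.006,0,0,0],
    [-0.001,0,-0.002,0,0,0]
  ]
}}

```text
time_s: 21.95
tcp_pos: [0.4341, 0.0411, 0.0122]
eef_rot: [-179.9, -0.1, -40.0]
contact_force: [0.2, 0.4, -0.7]
gripper_width: 0.0876
```

```bash
python3 -c "
from look import *
to(.4348,.0432,.009,-39.4)"
```

```text
t 21.95 at [0.4341 0.0411 0.0122] [-1.7993e+02 -1.0000e-01 -4.0030e+01] j [ 32.  14. -44.   0. -32.  18.] F [ 0.2  0.4 -0.7] w 0.0876
d [ 0.0007  0.0021 -0.0032] w [0.    0.002 0.011] minrows 0.1
```

Emit:
{"api": "carry_out", "payload": {
  "plan": [
    [0.003,0,-0.005,0,0.002,0.01],
    [0,0,-0.002,0,0,0]
  ]
}}

```text
time_s: 22.12
tcp_pos: [0.4387, 0.0413, 0.0068]
eef_rot: [-179.9, -0.1, -39.5]
contact_force: [1.1, -0.4, 0.0]
gripper_width: 0.0877
```

Emit:
{"api": "carry_out", "payload": {
  "plan": [
    [-0.001,0,-0.001,0,0,0],
    [-0.001,0,-0.001,0,0,0],
    [0,0,-0.001,0,0,0],
    [-0.001,0,-0.001,0,0,0],
    [0,0,0,0,0,0],
    [0,0,-0.001,0,0,0],
    [0,0,0,0,0,0]
  ],
  "fingers": 1,
  "force": 35
}}

```text
time_s: 22.7
tcp_pos: [0.4377, 0.0422, 0.0043]
eef_rot: [-179.6, -0.2, -39.5]
contact_force: [-0.4, -0.4, -0.4]
gripper_width: 0.0465
```

```bash
python3 -c "
from look import *
to(.4379,.0407,.005,-39.4)"
```

```text
t 22.7 at [0.4377 0.0422 0.0043] [-179.58   -0.19  -39.48] j [ 31.  15. -44.   0. -30.  19.] F [-0.4 -0.4 -0.4] w 0.0465
d [ 0.0002 -0.0015  0.0007] w [-0.004  0.007  0.001] minrows 0.1
```

Emit:
{"api": "carry_out", "payload": {
  "plan": [
    [0,-0.001,0,-0.004,0.007,0],
    [-0.001,0,-0.0005,0,0,0],
    [0,0,0,0,0,0],
    [0,0,0,0,0,0],
    [0,0,0,0,0,0],
    [0,0,0,0,0,0]
  ]
}}

```text
time_s: 23.2
tcp_pos: [0.4368, 0.0413, 0.0039]
eef_rot: [180.0, -0.0, -39.5]
contact_force: [0.2, 0.7, 0.4]
gripper_width: 0.0219
```

```bash
python3 -c "
from look import *
to(.4379,.0407,.005,-39.4)"
```

```text
t 23.2 at [0.4368 0.0413 0.0039] [ 1.7995e+02 -2.0000e-02 -3.9460e+01] j [ 31.  15. -44.   0. -31.  19.] F [0.2 0.7 0.4] w 0.0219
d [ 0.0011 -0.0006  0.0011] w [ 0.001 -0.     0.001] minrows 0.0
```

Emit:
{"api": "carry_out", "payload": {
  "plan": [
    [0,0,0.008,0,0,0],
    [0,0,0.02,0,0,0],
    [0,0,0.03,0,0,0],
    [0,0,0.035,0,0,0],
    [0,0,0.035,0,0,0],
    [0,0,0.01,0,0,0]
  ]
}}

```text
time_s: 23.7
tcp_pos: [0.431, 0.038, 0.1457]
eef_rot: [179.2, 0.3, -39.5]
contact_force: [2.1, 0.4, -1.8]
gripper_width: 0.0218
```

```bash
python3 -c "
from look import *
print('grip local',place([0,0,-50.8],[[.4368-.4619,.0413-.0919,0]]))
print('tray tcp',place([.5596,.4195,12.63],[(-.055,-.0125,0)]))
look('sq2'); look('sq2s','scene')
to(.5087,.3953,.14,-77.4)"
```

```text
grip local [[-0.05507613 -0.01252958  0.        ]]
tray tcp [[0.50866405 0.39527649 0.        ]]
t 23.8 at [0.4305 0.0381 0.1436] [179.22   0.31 -39.55] j [ 31.   2. -35.  -0. -54.  19.] F [-0.2 -0.1 -2. ] w 0.0219
d [ 0.0782  0.3572 -0.0036] w [ 0.003 -0.015 -0.661] minrows 8.8
```

View pics/sq2.png

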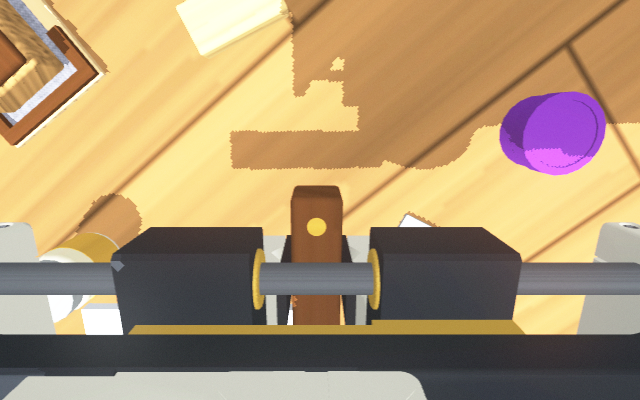

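View pics/sq2s.png

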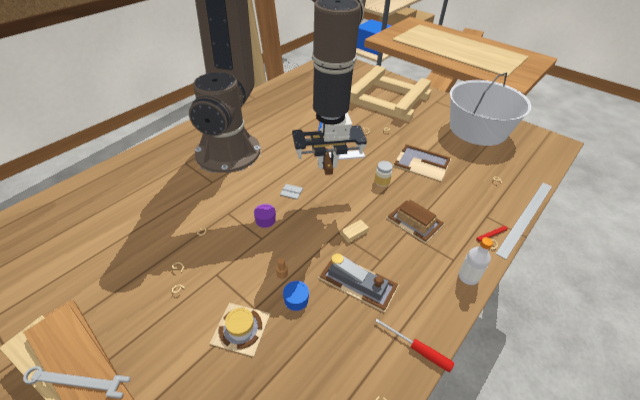

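Emit:
{"api": "carry_out", "payload": {
  "plan": [
    [0.004,0.016,0,0,-0.003,-0.04],
    [0.007,0.034,0,0,-0.003,-0.065],
    [0.007,0.034,0,0,-0.003,-0.065],
    [0.007,0.034,0,0,-0.003,-0.065],
    [0.007,0.034,0,0,-0.003,-0.065],
    [0.007,0.034,0,0,0,-0.065],
    [0.007,0.034,0,0,0,-0.065],
    [0.007,0.034,0,0,0,-0.065],
    [0.007,0.034,0,0,0,-0.065],
    [0.007,0.034,0,0,0,-0.065],
    [0.005,0.02,0,0,0,-0.025],
    [0,0,0,0,0,0]
  ]
}}

```text
time_s: 24.8
tcp_pos: [0.4927, 0.3887, 0.1303]
eef_rot: [178.7, -0.6, -79.1]
contact_force: [1.1, 0.5, -1.1]
gripper_width: 0.0218
```

```bash
python3 -c "
from look import *
to(.5087,.3953,.05,-77.4)"
```

```text
t 24.8 at [0.4927 0.3887 0.1303] [178.75  -0.56 -79.12] j [ 56.  21. -11.  -1. -59. -45.] F [ 1.1  0.5 -1.1] w 0.0218
d [ 0.016   0.0066 -0.0803] w [ 0.014 -0.019  0.03 ] minrows 2.0
```

Emit:
{"api": "carry_out", "payload": {
  "plan": [
    [0.016,0.006,0,0.014,-0.019,0.03],
    [0,0,-0.02,0,0,0],
    [0,0,-0.025,0,0,0],
    [0,0,-0.015,0,0,0],
    [0,0,-0.005,0,0,0],
    [0,0,0,0,0,0]
  ]
}}

```text
time_s: 25.3
tcp_pos: [0.5048, 0.3914, 0.0544]
eef_rot: [179.4, -0.4, -77.2]
contact_force: [0.1, 0.0, -1.8]
gripper_width: 0.0217
```

```bash
python3 -c "
from look import *
look('sq3'); look('sq3t','top')
im=cv2.imread('pics/sq3t.png');cv2.imwrite('pics/sq3tc.png',cv2.resize(im[80:240,100:290],None,fx=4,fy=4,interpolation=cv2.INTER_CUBIC))
to(.5087,.3953,.01,-77.4)"
```

```text
t 25.4 at [0.5055 0.3923 0.0562] [179.47  -0.35 -77.17] j [ 55.  26. -15.  -0. -50. -42.] F [-0.2  0.4 -0.8] w 0.0215
d [ 0.0032  0.003  -0.0462] w [ 0.008 -0.008 -0.004] minrows 1.1
```

View pics/sq3.png

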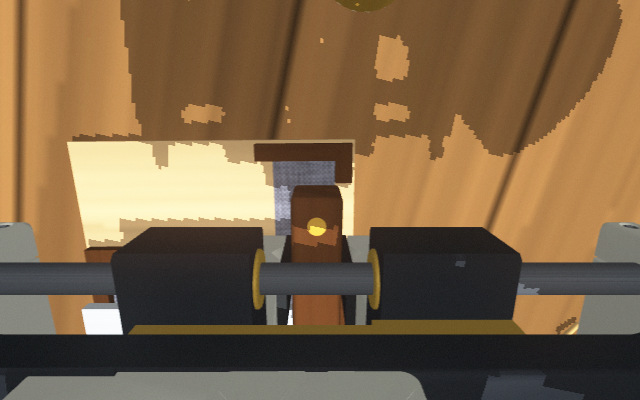

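View pics/sq3tc.png

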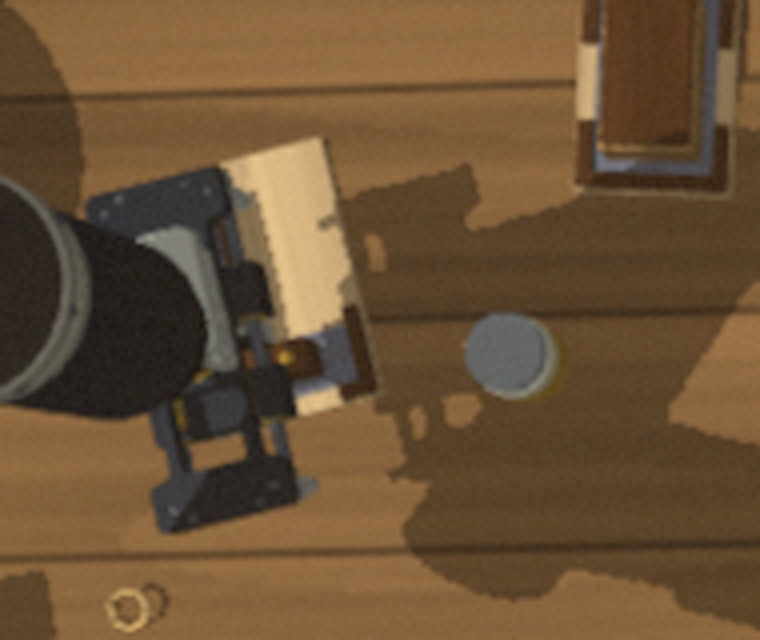

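```bash
python3 -c "
from h import *
m=np.load('pics/sq3.npy',allow_pickle=True).item()
p=np.array([(68,143),(354,140.5),(352,144),(255,144.5),(335,161.5),(274,162)],float)
v,e=fit(p,[(86,-67.5,5),(-86,-67.5,5),(-84,-65.5,11),(-26,-65.5,11),(-74,-55.5,5),(-36,-55.5,5)],m,[.56,.42,12])
print(v,e,place(v,[(-.055,-.0125,0)]))
m=r.camera_model('top')
"
```

```text
[ 0.56075921  0.42130988 13.24722037] 0.8196186270872936 [[0.51008715 0.39653908 0.        ]]
```

Emit:
{"api": "carry_out", "payload": {
  "plan": [
    [0.004,0.0035,-0.012,0.008,-0.008,0],
    [0,0,-0.015,0,0,0],
    [0,0,-0.006,0,0,0],
    [0,0,0,0,0,0]
  ]
}}

```text
time_s: 25.73
tcp_pos: [0.512, 0.398, 0.0278]
eef_rot: [-179.6, 0.3, -77.1]
contact_force: [-0.0, -0.7, -0.9]
gripper_width: 0.0217
```

```bash
python3 -c "
from look import *
to(.5094,.396,.009,-77.1)"
```

```text
t 25.73 at [0.512  0.398  0.0278] [-179.58    0.27  -77.12] j [ 55.  28. -16.   0. -45. -42.] F [-0.  -0.7 -0.9] w 0.0217
d [-0.0026 -0.002  -0.0188] w [-0.006  0.006  0.   ] minrows 0.5
```

Emit:
{"api": "carry_out", "payload": {
  "plan": [
    [-0.003,-0.002,-0.006,-0.006,0.006,0],
    [-0.001,0,-0.005,0,0,0],
    [0,0,-0.003,0,0,0]
  ]
}}

```text
time_s: 25.98
tcp_pos: [0.5089, 0.3971, 0.0164]
eef_rot: [-179.8, 0.1, -77.1]
contact_force: [-0.6, 0.6, -1.7]
gripper_width: 0.0218
```

```bash
python3 -c "
from look import *
to(.5094,.396,.009,-77.1)"
```

```text
t 25.98 at [0.5089 0.3971 0.0164] [-1.7982e+02  1.4000e-01 -7.7090e+01] j [ 55.  29. -17.   0. -44. -42.] F [-0.6  0.6 -1.7] w 0.0218
d [ 0.0005 -0.0011 -0.0074] w [-0.003  0.003 -0.   ] minrows 0.2
```

Emit:
{"api": "carry_out", "payload": {
  "plan": [
    [0,-0.001,-0.003,-0.003,0.003,0],
    [0,0,-0.002,0,0,0],
    [0,0,-0.001,0,0,0]
  ]
}}

```text
time_s: 26.23
tcp_pos: [0.509, 0.3963, 0.0103]
eef_rot: [180.0, 0.0, -77.1]
contact_force: [0.2, 0.2, -1.7]
gripper_width: 0.0216
```

Emit:
{"api": "carry_out", "payload": {
  "plan": [
    [0,0,-0.001,0,0,0],
    [0,0,-0.001,0,0,0]
  ]
}}

```text
time_s: 26.4
tcp_pos: [0.5091, 0.3963, 0.0089]
eef_rot: [180.0, 0.0, -77.1]
contact_force: [-6.1, -3.0, 13.6]
gripper_width: 0.0218
```

Emit:
{"api": "carry_out", "payload": {
  "plan": [
    [0,0,0,0,0,0],
    [0,0,0,0,0,0],
    [0,0,0.001,0,0,0],
    [0,0,0.001,0,0,0],
    [0,0,0.001,0,0,0],
    [0,0,0.001,0,0,0]
  ],
  "fingers": -1
}}

```text
time_s: 26.9
tcp_pos: [0.5101, 0.3974, 0.0145]
eef_rot: [-179.9, 0.1, -77.0]
contact_force: [-0.3, -0.5, 0.3]
gripper_width: 0.0565
```

Emit:
{"api": "carry_out", "payload": {
  "plan": [
    [0,0,0.005,0,0,0],
    [0,0,0.03,0,0,0],
    [0,0,0.03,0,0,0],
    [0,0,0.03,0,0,0],
    [0,0,0.03,0,0,0],
    [0,0,0.03,0,0,0],
    [0,-0.02,0.02,0,0,0],
    [0,-0.035,0,0,0,0],
    [0,-0.035,0,0,0,0],
    [0,-0.035,0,0,0,0],
    [0,-0.035,0,0,0,0],
    [0,-0.035,0,0,0,0]
  ]
}}

```text
time_s: 27.9
tcp_pos: [0.5086, 0.1996, 0.2024]
eef_rot: [-179.6, 0.1, -76.6]
contact_force: [0.4, 0.7, 0.4]
gripper_width: 0.0877
```

Emit:
{"api": "carry_out", "payload": {
  "plan": [
    [0,-0.035,0,0,0,0],
    [0,-0.035,0,0,0,0],
    [0,-0.035,0,0,0,0],
    [0,-0.035,0,0,0,0],
    [0,-0.035,0,0,0,0],
    [-0.01,-0.035,0,0,0,0],
    [-0.01,-0.035,0,0,0,0],
    [-0.01,-0.035,0,0,0,0],
    [-0.01,-0.035,0,0,0,0],
    [-0.01,-0.035,0,0,0,0],
    [0,0,0,0,0,0],
    [0,0,0,0,0,0]
  ]
}}

```text
time_s: 28.9
tcp_pos: [0.4512, -0.1727, 0.2102]
eef_rot: [-179.0, 0.1, -76.8]
contact_force: [0.7, 0.5, -0.8]
gripper_width: 0.0875
```

```bash
python3 -c "
from look import *
look('end_t','top'); look('end_s','scene'); to(0,0,0,0)
im=cv2.imread('pics/end_t.png');cv2.imwrite('pics/end_a.png',cv2.resize(im[60:205,120:310],None,fx=4,fy=4,interpolation=cv2.INTER_CUBIC))
cv2.imwrite('pics/end_b.png',cv2.resize(im[50:200,345:535],None,fx=4,fy=4,interpolation=cv2.INTER_CUBIC))"
```

```text
t 29.0 at [ 0.4517 -0.1714  0.2101] [-1.7896e+02  1.0000e-01 -7.6670e+01] j [  2.   2. -25.  -0. -62.  11.] F [ 0.4 -0.1 -0.5] w 0.0876
d [-0.4517  0.1714 -0.2101] w [-0.017  0.011  1.338] minrows 12.6
```

View pics/end_a.png

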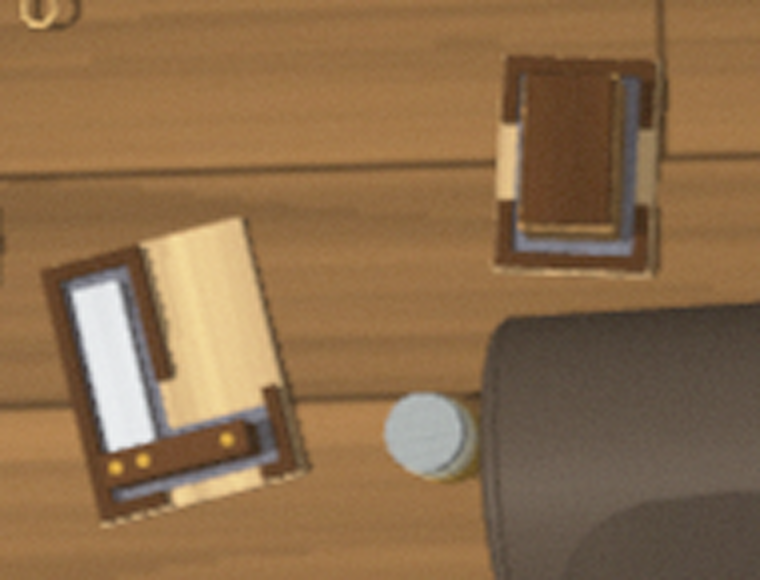

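View pics/end_b.png

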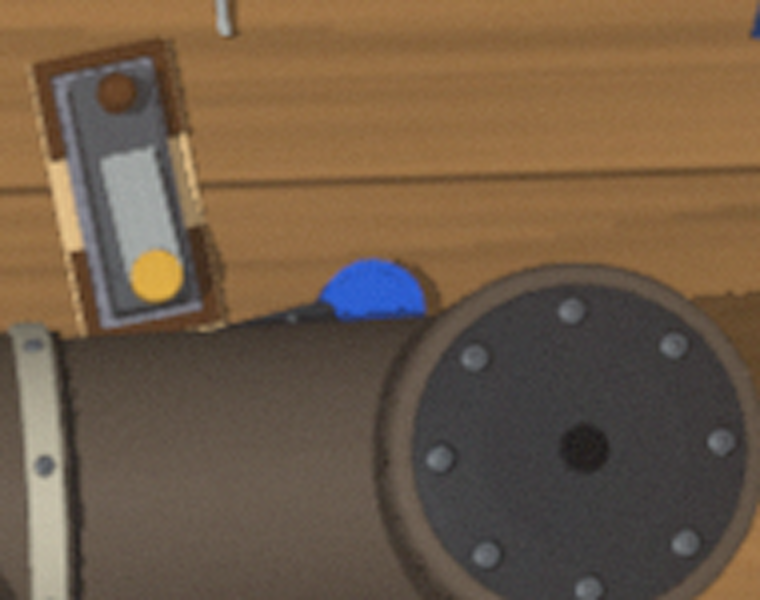

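View pics/end_s.png

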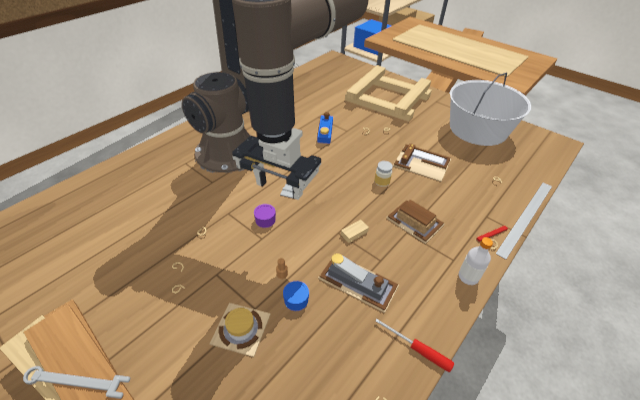

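```bash
python3 -c "
from h import *
im=cv2.imread('pics/end_t.png');cv2.imwrite('pics/end_c.png',cv2.resize(im[65:135,235:295],None,fx=9,fy=8.5,interpolation=cv2.INTER_CUBIC)) if 0 else cv2.imwrite('pics/end_c.png',cv2.resize(im[68:134,235:295],None,fx=9,fy=9,interpolation=cv2.INTER_CUBIC))
cv2.imwrite('pics/end_d.png',cv2.resize(im[108:196,128:202],None,fx=6.5,fy=6.5,interpolation=cv2.INTER_CUBIC))
"
```

```text
(no output)
```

View pics/end_c.png

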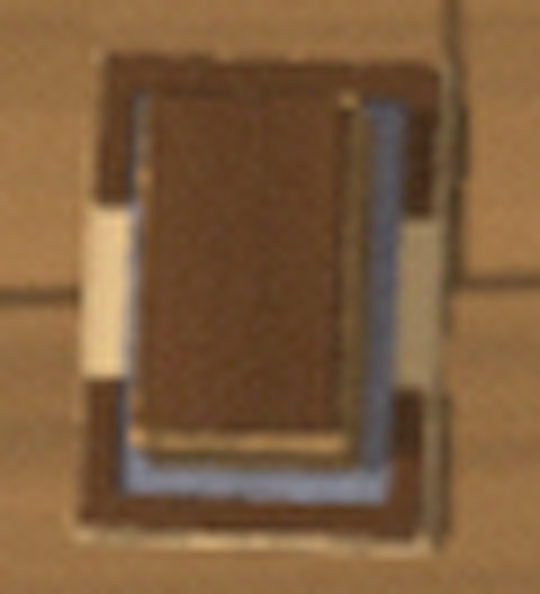

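View pics/end_d.png

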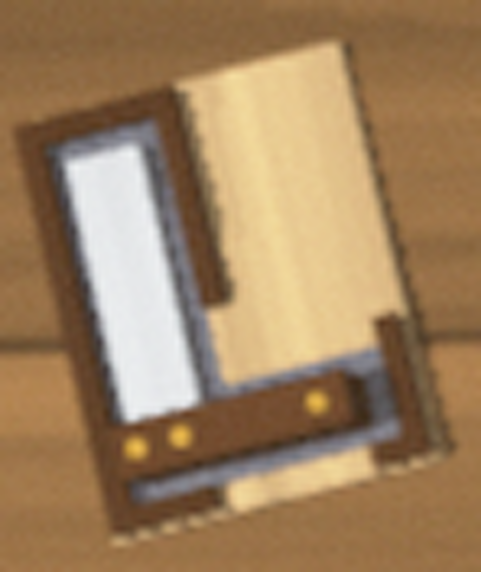

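```bash
python3 -c "
from h import *
m=r.camera_model('top')
p=cr([(152,96),(342,98),(333,435),(138,430)],235,68,9)
v,e=fit(p,[(46,27,45),(46,-27,45),(-46,-27,45),(-46,27,45)],m,[.69,.15,-3]);print('cork',v,e)
T=np.array([.6863,.1545,-3.3]); print('in tray',place([0,0,-T[2]],[[v[0]-T[0],v[1]-T[1],0]])*1000,v[2]-T[2])
p=cr([(64,162),(138,142),(198,405),(122,424)],128,108,6.5)
v,e=fit(p,[(66,47.5,11),(66,17.5,11),(-44,17.5,11),(-44,47.5,11)],m,[.56,.42,13]);print('sq',v,e)
T=np.array([.5596,.4195,12.63]); print('in tray',place([0,0,-T[2]],[[v[0]-T[0],v[1]-T[1],0]])*1000,v[2]-T[2])
print('jar',unproj(cr([(425,433)],120,60,4)[0],.07,m))
"
```

```text
cork [ 0.68572295  0.15494802 -3.00362238] 0.20513263792416442
in tray [[-0.60188622  0.41406216  0.        ]] 0.2963776193315337
sq [ 0.56013618  0.42284085 12.10473644] 0.41070885269013035
in tray [[1.2536952  3.14277682 0.        ]] -0.5252635564025123
jar [0.50898716 0.24024141 0.07      ]
```

```bash
python3 -c "
from plant import r
print(r.close_job(), r.get_state()['time_s'])"
```

```text
the job is handed in; nothing more can be done
the job is handed in; nothing more can be done
```

All four tools are in their matching trays, right way up, and I handed the job in at about 29 s. I set each one down on the felt with light contact (about 4 to 14 N at the wrist) before letting go.

| Item | Last check | Result |
|---|---|---|
| Plane | wrist picture straight after release, top view at the end | felt visible around all the sides in view; not fitted numerically |
| Sanding block | fitted in the final top view | within 1 mm and 0.3° of the tray centre |
| Wax tin | measured in the wrist picture after release | lid within 2 mm of the board centre |
| Try square | blade fitted in the final top view | about 3 mm and 0.5° from home, inside the 8 mm clearance |
| Jar | final top view | same place as at the start, to within about 0.5 mm |

The arm hid the tin in the final top view. There I relied on the earlier wrist measurement and the scene camera, which showed it standing in its tray. The two measurements of the square's tray differed by about 2 mm, so I aimed between them. No check failed.

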